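# Load and start the bottle steriliser

## Task

Get the bottle steriliser going: take off its lid, lift every tipped-over bottle off the free-spinning lazy Susan and lay it flat in the chamber, leaving the salt pot standing on the lazy Susan. Then put the lid back on and press it down by hand until the rubber seal is squashed and the lid sits fully home on the rim. Only after that, slide the timer grip along its track until its middle is level with the clip-on pointer.

Things in the scene. Friction and masses are not known exactly. Their poses are not given: they have to be found in the camera images.
- bottle1: one of up to four alike empty square brown glass bottles lying tipped over on the lazy Susan (0 to 2 of the four are absent at a start). 100 mm long; body 45 x 45 mm square in section, 72 mm long, then a round neck 28 mm across, 28 mm long. Origin on the long axis at mid-length (14 mm to the neck side of the middle of the square body); x runs along the bottle towards the neck. About 0.14 kg
- bottle2: one of up to four alike empty square brown glass bottles lying tipped over on the lazy Susan (0 to 2 of the four are absent at a start). 100 mm long; body 45 x 45 mm square in section, 72 mm long, then a round neck 28 mm across, 28 mm long. Origin on the long axis at mid-length (14 mm to the neck side of the middle of the square body); x runs along the bottle towards the neck. About 0.14 kg
- bottle3: one of up to four alike empty square brown glass bottles lying tipped over on the lazy Susan (0 to 2 of the four are absent at a start). 100 mm long; body 45 x 45 mm square in section, 72 mm long, then a round neck 28 mm across, 28 mm long. Origin on the long axis at mid-length (14 mm to the neck side of the middle of the square body); x runs along the bottle towards the neck. About 0.14 kg
- bottle4: one of up to four alike empty square brown glass bottles lying tipped over on the lazy Susan (0 to 2 of the four are absent at a start). 100 mm long; body 45 x 45 mm square in section, 72 mm long, then a round neck 28 mm across, 28 mm long. Origin on the long axis at mid-length (14 mm to the neck side of the middle of the square body); x runs along the bottle towards the neck. About 0.14 kg
- turntable: lazy Susan: a wooden disc 350 mm across and 14 mm thick that spins freely on a fixed foot; origin at the centre of the foot on the counter, the disc's top lies 34 mm above it. It stands to the robot's left or right
- salt_pot: white salt pot with a steel top, 46 mm across, 55 mm high, upright near the middle of the lazy Susan; origin at the centre of its underside. It stays on the lazy Susan
- steriliser: bottle steriliser, a fixed white counter appliance 270 mm (x) by 261 mm (y), with a rectangular open chamber on its +y side and a lower grey control deck (top at 50 mm height) on its -y side. Origin at the centre of its underside; its x axis points roughly away from the robot
- chamber (a point): centre of the chamber's floor, 36 mm above the counter, axes as the steriliser's. Inside, the chamber is 250 mm (x) by 180 mm (y) and 68 mm deep with 10 mm walls: room for four bottles lying in two rows of two, along x
- rim (a point): centre of the chamber's mouth at the height of the rim's top (104 mm above the counter), axes as the steriliser's
- gasket (a joint): how far the black rubber seal along the rim has been pressed down, m: 0 = standing 8 mm proud of the rim, 0.008 = flush with the rim. It takes about 8 N to push down and stays where it is left (the lid's own weight does not push it in)
- lid: loose lid, 0.35 kg: grey plate 270 (x) x 200 (y) x 12 mm; on top in the middle a black bar grip 70 (x) x 22 (y) mm, 35 mm high; below it a 240 x 170 mm block, 12 mm deep, enters the chamber mouth with 5 mm play. Origin: centre of the plate underside, 8 mm above the rim on the raised seal (the start), level with the rim when home, 12 mm above the counter when lying there. Fits either way round
- timer (a joint): position of the timer grip on its track on the control deck, m: 0 at the end nearest the robot, 0.12 at the far end, growing along the steriliser's +x; about 1.5 N moves it and it stays where it is left
- timer_top (a point): centre of the top of the black timer grip, which is 20 mm along the track, 28 mm across it and 40 mm high (its top 104.5 mm above the counter); pinch it along the track from above
- pointer: small white clip-on pointer (14 mm wide, rising 19 mm above the deck) on the outer (-y) edge of the control deck beside the timer track; origin at its middle along the track, at the deck's top; axes as the steriliser's. The timer grip is set when its centre is level with the pointer along the steriliser's x
Mind the look-alikes: they are no part of the job. What is shaped like the salt_pot but red is not meant. What is shaped like the bottle1 but green is not meant.

How it is judged:
On the way, in this order (a step that is already met when the one before it is completed fails the run):
1. all the bottles lie in the chamber (x of bottle1 in the frame of chamber between -0.125 and 0.125 m and y of bottle1 in the frame of chamber between -0.09 and 0.09 m and z of bottle1 in the frame of chamber between 0 and 0.042 m and x of bottle2 in the frame of chamber between -0.125 and 0.125 m and y of bottle2 in the frame of chamber between -0.09 and 0.09 m and z of bottle2 in the frame of chamber between 0 and 0.042 m and x of bottle3 in the frame of chamber between -0.125 and 0.125 m and y of bottle3 in the frame of chamber between -0.09 and 0.09 m and z of bottle3 in the frame of chamber between 0 and 0.042 m and x of bottle4 in the frame of chamber between -0.125 and 0.125 m and y of bottle4 in the frame of chamber between -0.09 and 0.09 m and z of bottle4 in the frame of chamber between 0 and 0.042 m), for 0.2 s.
2. the lid is pressed fully home by the hand (over 4 N on it), with the bottles inside (all of step 1 and value of joint gasket above 0.006 m and z of lid in the frame of rim between -0.004 and 0.003 m and horizontal distance between lid and rim below 0.012 m and angle between lid's own z axis and vertical below 0.05 rad and contact force between any of the fingers, the arm and lid above 4 N), for 0.05 s.
3. the timer grip is level with the pointer (x of timer_top in the frame of pointer between -0.006 and 0.006 m and value of joint gasket above 0.006 m and z of lid in the frame of rim between -0.004 and 0.003 m and horizontal distance between lid and rim below 0.012 m and angle between lid's own z axis and vertical below 0.05 rad), for 0.2 s.
At the end, for the whole second after the job is handed in: every bottle lies in the chamber, its middle under 42 mm above the floor; lid home: seal pressed over 6 mm, level to 0.05 rad, within 3 mm of rim height and 12 mm of centre, at rest; timer grip within 6 mm of the pointer along the track; salt pot upright on the lazy Susan (all of step 1 and all of step 3 and angle between salt_pot's own z axis and vertical below 0.2 rad and horizontal distance between salt_pot and turntable below 0.17 m and height (world z) of salt_pot above 0.03 m and linear speed of lid below 0.02 m/s); the robot touches nothing.
It fails at once if the salt pot is toppled (angle between salt_pot's own z axis and vertical above 0.8 rad).
Of bottle1, bottle2, bottle3, bottle4 only 2 to 4 are there at a start; the rules pass over those that are not, and their reading is None.
At some moment in a run one of bottle1, bottle2, bottle3, bottle4 may be knocked a few centimetres aside while the robot is not near it.
Once in a run the grip may slacken for a moment while it holds something.
It also fails if it takes over 210 s, if anything falls off the work surface, if the arm or the gripper's body presses on something with over 40 N, if the wrist force passes 120 N, or if a joint passes its speed limit or range.

## Robot

A 6-joint arm with a two-finger parallel gripper is mounted at the origin on the work surface. World frame = base frame: x ahead of the robot, y to its left, z up, the work surface at z = 0. Lengths are in m, angles in rad, forces in N, time in s.
With the tool pointing down it reaches from about 0.275 to 0.775 m from the base axis. Payload 14.6 kg.
Tool frame: the origin (TCP) lies between the finger pads; the fingertips stand 11 mm ahead of it and the grasp point (between the pads) lies 8 mm behind it; z points along the fingers, y is the direction in which the jaws open and shut (so a half turn about z gives the same grasp; the last joint's range is limited). The gripper opens to 85 mm and grips with 20 to 120 N. Pads are 22 mm wide; open, the fingers measure 114 mm over their backs; the gripper's body (76 mm by 85 mm) begins 54 mm behind the grasp point. The pads swing forward as they close: fully open they stand 13 mm farther back than shut.
Start: joints at [1.036, 0.263, -0.048, 1.259, 0, 1.415], TCP at [0.195, 0.488, 0.242] pointing down, gripper open.
Joint ranges: [-2.65, 2.65], [-0.89, 1.7], [-1.18, 1.37], [-2.13, 2.11], [-1.35, 1.29], [-3.14, 3.14]. Speed limits (rad/s): [1.89, 1.89, 2.57, 2.79, 3.14, 3.14].

## Interface

Orientations are given as a 3x3 rotation matrix whose columns are the frame's x, y, z axes.
In Python, from bench import * gives the robot as it stands. The module is installed in compiled form; this text tells all that it offers.
- The arm moves only by the tool carry_out, never from a script. Its argument "deltas" is a list of rows, each an object of numbers: "fingers": the opening in per cent of the stroke, from 0 (shut) to 100 (fully open); "dx", "dy", "dz": the shift along the tool's x, y, z in m; "yaw": the turn about the tool's z in degrees. A call has 1 to 10 rows; each row shifts and turns the commanded pose from where the row before left it, along the tool's axes as they then stand; what a row does not reach is not made up. A row lasts 1/12 s, in which the tool goes at most 41.7 mm and 7.16 degrees, less where a joint would pass 70% of its speed; a pose out of reach is approached as far as the arm can. A call with a gripper value outside its range is refused whole. The fingers move at their own pace and stop on an object; "newtons" is the grip in N (left out, the last holds). Time passes only in rows, so rows that do not move let the fingers close. It gives the time, the measured TCP pose, the force and the opening at its end, in the units of the state.
- observe(): the state, without advancing time (a new reading comes with each control period).
- capture(name): name is "side" or "top" or "wrist"; returns a dict with "color" (400x640x3 uint8, red, green, blue), "depth" (400x640 float32, m along the optical axis (not along the pixel's ray), 0 where there is no reading), "fx", "fy", "cx", "cy" (pixels), "extrinsics" (4x4, takes a point from world to camera coordinates). Camera axes: x right, y down, z forward; pixel columns grow to the right and rows downward; lengths in m; the calibration is good to about 2 mm. The wrist camera is an equidistant fisheye: a pixel r from the principal point sees the ray r / f radians off the axis. A picture is of the moment at which its call begins.
- finish_job(): hands the job in, once; it reports no verdict.
The state is a dict: "time_s": time; "joint_pos": joint angles; "joint_vel": joint speeds; "tau": joint torques, N m; "tool_pos": TCP position; "eef_rot": TCP orientation; "ft_force": force on the tool from outside, world axes, zero at the start; "ft_torque": the same for the moment, N m; "gripper_width": finger opening in m.
Only numpy, scipy, OpenCV 4.12 (cv2) and the standard library are available. Lean on these libraries where they do the work, as an engineer would, in place of code of your own. Each camera call takes 0.05 s, during which the arm holds its last target.

## Working session

There is one attempt and no reset: what is moved stays moved. The work goes in short steps, Python scripts to look and compute and a tool call to move; the robot and the scene stay as the last step left them, time stands still between calls to the robot, and variables do not carry over. Pictures are saved under pics/ and viewed, and the job is handed in when it is done.

Besides the shell and the picture viewer there is one more tool, called after "Emit:" as name([rows], argument=value, ...), one row to a line, values as JSON. carry_out: Moves the arm, as the interface text tells. Its arguments: {"type":"object","properties":{"deltas":{"type":"array","items":{"type":"object","properties":{"fingers":{"type":"number"},"dx":{"type":"number"},"dy":{"type":"number"},"dz":{"type":"number"},"yaw":{"type":"number"}}}},"newtons":{"type":"number"}},"required":["deltas"]}

```bash
mkdir -p pics; cat > h.py <<'E'
from bench import *
import numpy as np, cv2
def snap(n,tag):
    c=capture(n); np.savez(f'pics/{tag}.npz',**c); cv2.imwrite(f'pics/{tag}.png',c['color'][:,:,::-1]); return c
def world(c,u,v,z=None,d=None):
    E=c['extrinsics'];R=E[:3,:3];t=E[:3,3]
    r=np.array([(u-c['cx'])/c['fx'],(v-c['cy'])/c['fy'],1.0])
    if d is not None: return R.T@(r*d-t)
    o=-R.T@t; w=R.T@r
    return o+w*(z-o[2])/w[2]
def cloud(c):
    v,u=np.mgrid[0:400,0:640]; d=c['depth']
    P=np.stack([(u-c['cx'])/c['fx']*d,(v-c['cy'])/c['fy']*d,d],-1)
    E=c['extrinsics']; W=(P-E[:3,3])@E[:3,:3]; W[d==0]=np.nan
    return W
def st():
    o=observe(); print('t',round(o['time_s'],2),'pos',np.round(o['tool_pos'],4),'R',np.round(o['eef_rot'],3).tolist(),'F',np.round(o['ft_force'],1),'w',round(o['gripper_width'],4)); return o
E
python3 - <<'E'
from h import *
st()
c=snap('top','top0');s=snap('side','side0')
for x in(c,s):print(x['fx'],x['cx'],x['cy'],np.round(x['extrinsics'],3).tolist())
E
```

```text
t 0.0 pos [0.1945 0.4874 0.2418] R [[-0.929, 0.371, -0.0], [0.371, 0.929, -0.001], [0.0, -0.001, -1.0]] F [ 0.4 -0.   0.1] w 0.0856
451.449861204861 316.03210248228925 202.30620484612797 [[-0.076, -0.997, -0.003, -0.109], [-0.976, 0.075, -0.204, 0.433], [0.204, -0.012, -0.979, 1.227], [0.0, 0.0, 0.0, 1.0]]
440.6787521045613 314.5043389585612 200.31070921459167 [[0.715, -0.699, -0.001, -0.383], [-0.525, -0.536, -0.661, 0.229], [0.462, 0.473, -0.75, 1.219], [0.0, 0.0, 0.0, 1.0]]
```

View pics/top0.png

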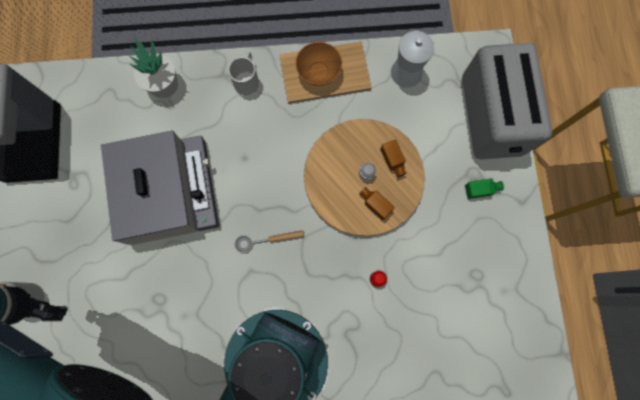

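View pics/side0.png

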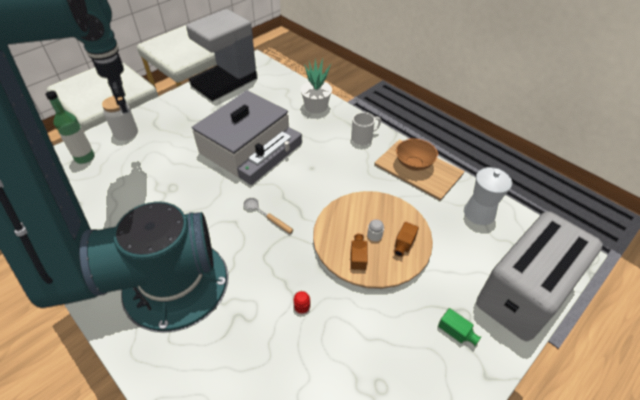

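Top view: the steriliser is at about (155,190), its lid grip at (140,181). The lazy Susan is at (365,178). Two brown bottles lie on it, at (394,155) and (377,204), with the white salt pot at (368,173). The green bottle at (483,188) and red pot at (378,279) are the look-alikes, off the Susan. I'll measure these and enlarge.

```bash
cat > m0.py <<'E'
from h import *
c=dict(np.load('pics/top0.npz')); W=cloud(c); Z=W[...,2]
def show(u,v):print((u,v),np.round(W[v,u],3))
for p in [(140,181),(120,200),(170,200),(365,215),(394,152),(375,202),(368,172),(200,195),(210,215),(197,195)]:show(*p)
img=c['color']
hsv=cv2.cvtColor(img,cv2.COLOR_RGB2HSV)
m=((hsv[...,0]<16)&(hsv[...,1]>150)&(hsv[...,2]>40)&(hsv[...,2]<200)).astype(np.uint8)
m[:100]=0
n,l,s,ce=cv2.connectedComponentsWithStats(m)
for i in range(1,n):
    if s[i,4]>60: print(s[i],ce[i])
cr=img[110:245,300:435]; cv2.imwrite('pics/cropS.png',cv2.resize(cr,None,fx=4,fy=4,interpolation=cv2.INTER_CUBIC)[:,:,::-1])
cr=img[125:250,95:225]; cv2.imwrite('pics/cropL.png',cv2.resize(cr,None,fx=4,fy=4,interpolation=cv2.INTER_CUBIC)[:,:,::-1])
E
python3 m0.py
```

```text
(140, 181) [0.492 0.31  0.157]
(120, 200) [0.453 0.375 0.124]
(170, 200) [0.444 0.244 0.122]
(365, 215) [ 0.379 -0.277  0.035]
(394, 152) [ 0.544 -0.371  0.076]
(375, 202) [ 0.405 -0.303  0.076]
(368, 172) [ 0.488 -0.29   0.091]
(200, 195) [0.456 0.169 0.102]
(210, 215) [0.41  0.157 0.047]
(197, 195) [0.456 0.177 0.104]
[381 140  25  37 524] [393.64503817 156.70038168]
[360 187  34  33 539] [376.92022263 202.75695733]
[371 271  15  16 189] [378.08994709 278.42857143]
```

```bash
sleep 1
```

```text
(no output)
```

View pics/cropS.png

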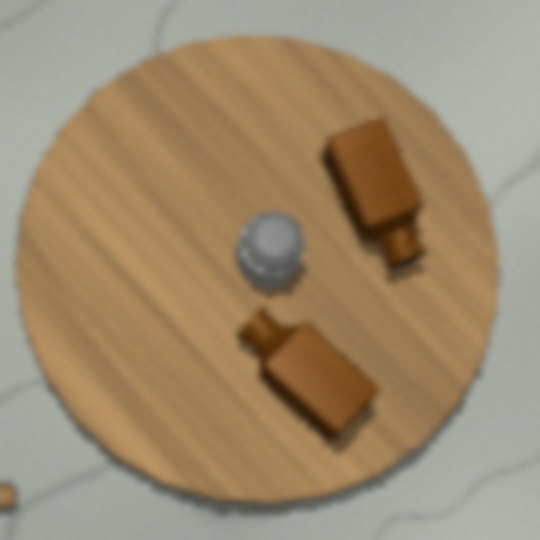

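View pics/cropL.png

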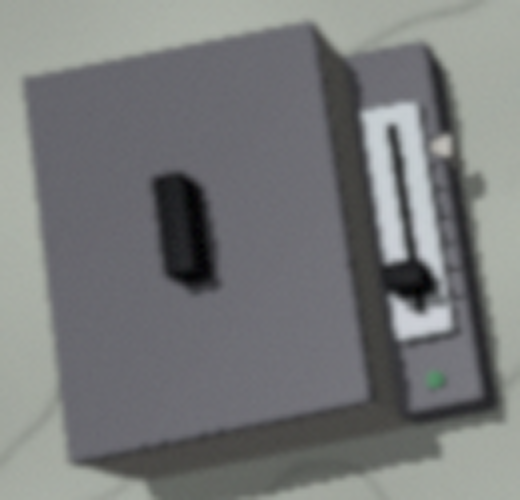

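The crops confirm two brown square bottles on the disc with the grey/white steel-topped salt pot between them. On the steriliser, the white pointer is at crop (440,147), i.e. top pixel (205,162). The timer grip is at about top pixel (197,195).

```bash
cat > m1.py <<'E'
from h import *
c=dict(np.load('pics/top0.npz')); W=cloud(c); Z=W[...,2]; X=W[...,0];Y=W[...,1]
def rect(mask,z,name):
    mk=mask.astype(np.uint8); n,l,s,ce=cv2.connectedComponentsWithStats(mk)
    i=1+np.argmax(s[1:,4]); mk=l==i
    v,u=np.nonzero(mk); P=np.array([world(c,a,b,z=z)[:2] for a,b in zip(u,v)])
    r=cv2.minAreaRect((P*1000).astype(np.float32)); b=cv2.boxPoints(r)
    print(name,mk.sum(),'ctr',np.round(r[0],1),'size',np.round(r[1],1),'ang',round(r[2],2),'medz',round(float(np.nanmedian(Z[mk])),4)); return b
lidm=(Z>0.115)&(Z<0.135)&(Y>0.15)&(Y<0.45)&(X>0.25)&(X<0.65)
rect(lidm|((Z>0.135)&(Z<.17)&(abs(Y-.31)<.1)&(abs(X-.49)<.1)),0.124,'lid')
rect((Z>0.148)&(Z<.165)&(abs(Y-.31)<.07)&(abs(X-.49)<.1),0.159,'grip')
rect((Z>0.07)&(Z<.09)&(abs(Y+.37)<.05)&(abs(X-.544)<.06),0.079,'bA')
rect((Z>0.07)&(Z<.09)&(abs(Y+.303)<.06)&(abs(X-.405)<.055),0.079,'bB')
rect((Z>0.085)&(abs(Y+.29)<.04)&(abs(X-.488)<.04),0.089,'salt')
rect((Z>0.09)&(Z<.112)&(abs(Y-.17)<.03)&(abs(X-.456)<.03),0.1045,'timer')
hsv=cv2.cvtColor(c['color'],cv2.COLOR_RGB2HSV)
rect((Z>0.025)&(Z<.042)&(abs(Y+.28)<.25)&(abs(X-.48)<.25),0.034,'disc')
m=np.zeros((400,640),bool); g=c['color'].min(2)
print(g[155:170,200:212])
print(np.round(Z[155:170,200:212],3))
E
python3 m1.py
```

```text
lid 7412 ctr [491.9 312.2] size [270.7 201.1] ang 7.6 medz 0.1245
grip 246 ctr [491.1 311. ] size [71.2 24.8] ang 7.13 medz 0.1586
bA 420 ctr [ 536.6 -370. ] size [80.5 46.2] ang 19.3 medz 0.0789
bB 446 ctr [ 401.3 -312.7] size [81.  45.9] ang 42.09 medz 0.0786
salt 122 ctr [ 495.6 -293.8] size [34.3 35.7] ang 50.56 medz 0.0887
timer 88 ctr [459.  178.1] size [29.7 22.6] ang 88.58 medz 0.1031
disc 9648 ctr [ 494.  -285.9] size [345.7 344.8] ang 85.54 medz 0.0342
[[106  94 105 100  77  48  41  61  84 108 137 155]
 [118  98 104 102  82  54  43  58  81 103 132 153]
 [132 102 108 104  88  67  57  66  79 104 132 153]
 [145 104 101 104 102 101 103  94  85 103 131 155]
 [151 106  98 114 130 146 152 132  96 100 131 154]
 [157 112 115 142 162 175 173 145  96  98 131 156]
 [159 113 125 155 172 180 177 145  97  96 130 154]
 [164 121 124 150 166 176 173 142  94  90 127 155]
 [173 131 111 125 139 152 152 127  89  84 123 153]
 [181 143 108 107 110 108 102  89  73  80 116 146]
 [188 149 105  95  96  88  72  68  70  75  97 134]
 [189 153  98  85  97  94  73  59  64  70  92 130]
 [191 157 103  90 104
[... 759 characters left out ...]
064  0.055  0.069  0.067  0.071  0.067  0.065  0.071  0.054
   0.039 -0.001]
 [ 0.063  0.065  0.056  0.048  0.058  0.069  0.075  0.071  0.068  0.054
   0.041 -0.002]
 [ 0.067  0.061  0.051  0.053  0.048  0.05   0.062  0.069  0.06   0.055
   0.04   0.001]
 [ 0.064  0.067  0.056  0.049  0.051  0.056  0.049  0.054  0.052  0.053
   0.044  0.005]
 [ 0.066  0.065  0.063  0.054  0.051  0.052  0.05   0.048  0.045  0.042
   0.038  0.   ]
 [ 0.068  0.064  0.062  0.05   0.047  0.047  0.048  0.048  0.03   0.015
  -0.004  0.007]
 [ 0.063  0.064  0.062  0.046  0.05   0.054  0.047  0.047  0.036  0.017
   0.003 -0.004]
 [ 0.067  0.062  0.068  0.051  0.05   0.051  0.051  0.049  0.037  0.022
   0.002 -0.002]]
```

```bash
cat >> h.py <<'E'
A=np.radians(7.5); SX=np.array([np.cos(A),np.sin(A)]); SY=np.array([-np.sin(A),np.cos(A)])
def plan(x,y,z,ydir):
    """ydir: world heading (deg) wanted for tool y (mod 180). prints yaw(deg) then shift in turned tool axes (mm)"""
    o=st(); R=o['eef_rot']; h=np.degrees(np.arctan2(R[1,1],R[0,1]))
    d=(ydir-h+90)%180-90
    yaw=-d; a=np.radians(h+d)
    ty=np.array([np.cos(a),np.sin(a)]); tx=np.array([-ty[1],ty[0]])
    cur=np.degrees(np.arctan2(R[1,0],R[0,0])); 
    # tool x = y cross z ; z down
    tx=np.cross([ty[0],ty[1],0],[0,0,-1])[:2]
    e=np.array([x,y])-o['tool_pos'][:2]
    print('yaw %.1f  dx %.1f dy %.1f dz %.1f mm  (or 180 off: j6=%.2f)'%(yaw,e@tx*1000,e@ty*1000,(o['tool_pos'][2]-z)*1000,o['joint_pos'][5]))
E
python3 - <<'E'
from h import *
plan(.492,.312,.22,97.5)
c=dict(np.load('pics/top0.npz')); 
L=np.array([.492,.312])
p=world(c,205,160.8,z=.067)
q=np.array([.459,.178])
for n,v in(('pointer',p[:2]),('timer',q)):print(n,v,(v-L)@SX,(v-L)@SY)
for px in [(236,244),(253,243),(303,236),(303,233),(285,100),(243,95),(370,95)]: print(px,np.round(world(c,*px,z=0.01),3))
E
```

```text
t 0.1 pos [0.1945 0.4874 0.2419] R [[-0.929, 0.371, -0.001], [0.371, 0.929, -0.001], [0.0, -0.001, -1.0]] F [0.1 0.1 0.6] w 0.0857
yaw -29.3  dx -272.1 dy -212.7 dz 21.9 mm  (or 180 off: j6=1.42)
pointer [0.56253535 0.1616235 ] 0.05030383293617394 -0.15829672284036983
timer [0.459 0.178] -0.05020819018282263 -0.1285462470808289
(236, 244) [0.328 0.094 0.01 ]
(253, 243) [0.327 0.045 0.01 ]
(303, 236) [ 0.336 -0.098  0.01 ]
(303, 233) [ 0.345 -0.098  0.01 ]
(285, 100) [ 0.755 -0.073  0.01 ]
(243, 95) [0.781 0.054 0.01 ]
(370, 95) [ 0.751 -0.332  0.01 ]
```

Emit:
carry_out([
  {"yaw": -5.9},
  {"yaw": -5.9},
  {"yaw": -5.9},
  {"yaw": -5.8},
  {"yaw": -5.8},
])

```text
validation failed for argument at $.de...
```

Emit:
carry_out([
  {"dx": -0.03, "dy": -0.023},
  {"dx": -0.03, "dy": -0.023},
  {"dx": -0.03, "dy": -0.023},
  {"dx": -0.03, "dy": -0.023},
  {"dx": -0.03, "dy": -0.024},
  {"dx": -0.03, "dy": -0.024},
  {"dx": -0.03, "dy": -0.024},
  {"dx": -0.03, "dy": -0.024},
  {"dx": -0.032, "dy": -0.025},
  {"dz": 0.022},
])

```text
validation failed for argument at $.de...
```

```bash
python3 - <<'E'
from h import *
plan(.4915,.3115,.140,97.5)
snap('wrist','w1')
E
```

```text
t 0.1 pos [0.1945 0.4874 0.2419] R [[-0.929, 0.371, -0.001], [0.371, 0.929, -0.001], [0.0, -0.001, -1.0]] F [0.1 0.1 0.6] w 0.0857
yaw -29.3  dx -271.5 dy -213.1 dz 101.9 mm  (or 180 off: j6=1.42)
```

View pics/w1.png

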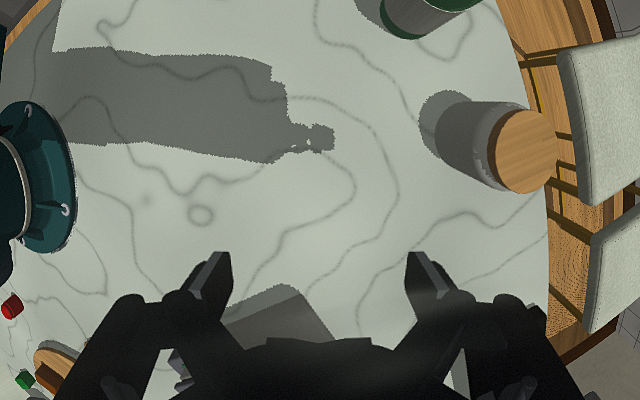

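The wrist view shows only the open fingers over bare counter. The move was rejected, so I'll retry with every key given.

Emit:
carry_out([
  {"dx": 0, "dy": 0, "dz": 0, "yaw": -5.9, "fingers": 100},
  {"dx": 0, "dy": 0, "dz": 0, "yaw": -5.9, "fingers": 100},
  {"dx": 0, "dy": 0, "dz": 0, "yaw": -5.9, "fingers": 100},
  {"dx": 0, "dy": 0, "dz": 0, "yaw": -5.8, "fingers": 100},
  {"dx": 0, "dy": 0, "dz": 0, "yaw": -5.8, "fingers": 100},
])

```text
time_s: 0.57
tool_pos: [0.1946, 0.4875, 0.2421]
eef_rot: [[-0.991, -0.136, -0.0], [-0.136, 0.991, -0.0], [0.0, -0.0, -1.0]]
ft_force: [-0.7, -0.4, -0.7]
gripper_width: 0.0853
```

Emit:
carry_out([
  {"dx": -0.03, "dy": -0.023, "dz": 0, "yaw": 0, "fingers": 100},
  {"dx": -0.03, "dy": -0.023, "dz": 0, "yaw": 0, "fingers": 100},
  {"dx": -0.03, "dy": -0.024, "dz": 0, "yaw": 0, "fingers": 100},
  {"dx": -0.03, "dy": -0.024, "dz": 0, "yaw": 0, "fingers": 100},
  {"dx": -0.03, "dy": -0.024, "dz": 0, "yaw": 0, "fingers": 100},
  {"dx": -0.03, "dy": -0.024, "dz": 0, "yaw": 0, "fingers": 100},
  {"dx": -0.03, "dy": -0.024, "dz": 0, "yaw": 0, "fingers": 100},
  {"dx": -0.03, "dy": -0.024, "dz": 0, "yaw": 0, "fingers": 100},
  {"dx": -0.032, "dy": -0.023, "dz": 0.022, "yaw": 0, "fingers": 100},
  {"dx": 0, "dy": 0, "dz": 0, "yaw": 0, "fingers": 100},
])

```text
time_s: 1.4
tool_pos: [0.4935, 0.3102, 0.2186]
eef_rot: [[-0.992, -0.127, -0.002], [-0.127, 0.992, -0.002], [0.002, -0.002, -1.0]]
ft_force: [-0.6, 0.2, -1.3]
gripper_width: 0.0856
```

```bash
python3 - <<'E'
from h import *
plan(.4915,.3115,.140,97.5)
snap('wrist','w2')
E
```

```text
t 1.4 pos [0.4935 0.3102 0.2186] R [[-0.992, -0.127, -0.002], [-0.127, 0.992, -0.002], [0.002, -0.002, -1.0]] F [-0.6  0.2 -1.3] w 0.0856
yaw -0.2  dx 1.9 dy 1.5 dz 78.6 mm  (or 180 off: j6=0.29)
```

View pics/w2.png

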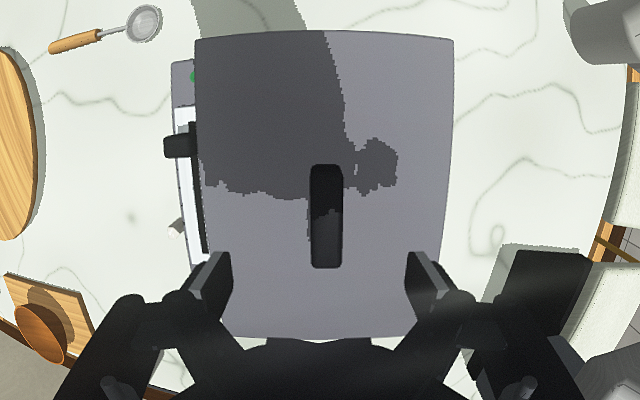

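The wrist view shows the lid square to the jaws, with its grip at (326,215) between the finger planes (225 and 415). Descending to pinch it.

Emit:
carry_out([
  {"dx": 0.002, "dy": 0.001, "dz": 0.03, "yaw": 0, "fingers": 100},
  {"dx": 0, "dy": 0, "dz": 0.03, "yaw": 0, "fingers": 100},
  {"dx": 0, "dy": 0, "dz": 0.018, "yaw": 0, "fingers": 100},
  {"dx": 0, "dy": 0, "dz": 0, "yaw": 0, "fingers": 20},
  {"dx": 0, "dy": 0, "dz": 0, "yaw": 0, "fingers": 0},
  {"dx": 0, "dy": 0, "dz": 0, "yaw": 0, "fingers": 0},
  {"dx": 0, "dy": 0, "dz": 0, "yaw": 0, "fingers": 0},
  {"dx": 0, "dy": 0, "dz": 0, "yaw": 0, "fingers": 0},
  {"dx": 0, "dy": 0, "dz": 0, "yaw": 0, "fingers": 0},
  {"dx": 0, "dy": 0, "dz": 0, "yaw": 0, "fingers": 0},
], newtons=80)

```text
time_s: 2.28
tool_pos: [0.4879, 0.3146, 0.1448]
eef_rot: [[-0.991, -0.131, 0.001], [-0.131, 0.991, 0.001], [-0.002, 0.001, -1.0]]
ft_force: [0.1, 1.7, 2.8]
gripper_width: 0.0206
```

Emit:
carry_out([
  {"dx": 0, "dy": 0, "dz": -0.01, "yaw": 0, "fingers": 0},
  {"dx": 0, "dy": 0, "dz": -0.02, "yaw": 0, "fingers": 0},
  {"dx": 0, "dy": 0, "dz": -0.03, "yaw": 0, "fingers": 0},
  {"dx": 0, "dy": 0, "dz": -0.03, "yaw": 0, "fingers": 0},
  {"dx": 0, "dy": 0, "dz": 0, "yaw": 0, "fingers": 0},
  {"dx": 0, "dy": 0, "dz": 0, "yaw": 0, "fingers": 0},
])

```text
time_s: 2.78
tool_pos: [0.4879, 0.3144, 0.2354]
eef_rot: [[-0.991, -0.131, 0.002], [-0.131, 0.991, 0.001], [-0.002, 0.001, -1.0]]
ft_force: [-0.3, 0.6, -4.9]
gripper_width: 0.0202
```

```bash
python3 - <<'E'
from h import *
plan(.52,.02,.20,97.5)
snap('side','s3')
E
```

```text
t 2.78 pos [0.4879 0.3144 0.2354] R [[-0.991, -0.131, 0.002], [-0.131, 0.991, 0.001], [-0.002, 0.001, -1.0]] F [-0.3  0.6 -4.9] w 0.0202
yaw 0.0  dx 6.6 dy -296.1 dz 35.4 mm  (or 180 off: j6=0.30)
```

View pics/s3.png

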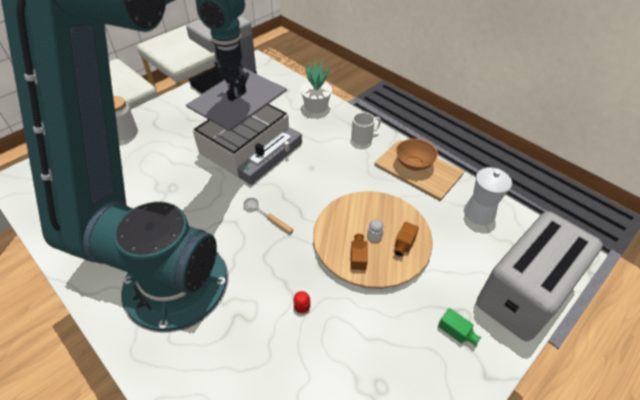

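The lid hangs level at (240,97), clear of the chamber. Carrying it to the gap between the steriliser and the Susan.

Emit:
carry_out([
  {"dx": 0, "dy": -0.02, "dz": 0, "yaw": 0, "fingers": 0},
  {"dx": 0.001, "dy": -0.032, "dz": 0, "yaw": 0, "fingers": 0},
  {"dx": 0.001, "dy": -0.032, "dz": 0, "yaw": 0, "fingers": 0},
  {"dx": 0.001, "dy": -0.032, "dz": 0, "yaw": 0, "fingers": 0},
  {"dx": 0.001, "dy": -0.032, "dz": 0, "yaw": 0, "fingers": 0},
  {"dx": 0.001, "dy": -0.032, "dz": 0, "yaw": 0, "fingers": 0},
  {"dx": 0.001, "dy": -0.032, "dz": 0, "yaw": 0, "fingers": 0},
  {"dx": 0.001, "dy": -0.032, "dz": 0, "yaw": 0, "fingers": 0},
  {"dx": 0, "dy": -0.032, "dz": 0, "yaw": 0, "fingers": 0},
  {"dx": 0, "dy": -0.02, "dz": 0, "yaw": 0, "fingers": 0},
])

```text
time_s: 3.67
tool_pos: [0.5186, 0.0174, 0.2326]
eef_rot: [[-0.992, -0.13, -0.003], [-0.13, 0.992, -0.0], [0.003, 0.0, -1.0]]
ft_force: [-0.2, 0.6, -3.6]
gripper_width: 0.0206
```

Emit:
carry_out([
  {"dx": 0, "dy": 0, "dz": 0.01, "yaw": 0, "fingers": 0},
  {"dx": 0, "dy": 0, "dz": 0.03, "yaw": 0, "fingers": 0},
  {"dx": 0, "dy": 0, "dz": 0.03, "yaw": 0, "fingers": 0},
  {"dx": 0, "dy": 0, "dz": 0.03, "yaw": 0, "fingers": 0},
  {"dx": 0, "dy": 0, "dz": 0.03, "yaw": 0, "fingers": 0},
  {"dx": 0, "dy": 0, "dz": 0.03, "yaw": 0, "fingers": 0},
  {"dx": 0, "dy": 0, "dz": 0.01, "yaw": 0, "fingers": 0},
  {"dx": 0, "dy": 0, "dz": 0, "yaw": 0, "fingers": 0},
  {"dx": 0, "dy": 0, "dz": 0, "yaw": 0, "fingers": 0},
])

```text
time_s: 4.42
tool_pos: [0.5184, 0.02, 0.0632]
eef_rot: [[-0.991, -0.131, -0.003], [-0.131, 0.991, 0.0], [0.003, 0.001, -1.0]]
ft_force: [1.3, -0.3, -3.9]
gripper_width: 0.0206
```

```bash
python3 - <<'E'
from h import *
plan(.52,.02,.045,97.5)
snap('side','s4')
E
```

```text
t 4.42 pos [0.5184 0.02   0.0632] R [[-0.991, -0.131, -0.003], [-0.131, 0.991, 0.0], [0.003, 0.001, -1.0]] F [ 1.3 -0.3 -3.9] w 0.0206
yaw 0.0  dx -1.6 dy -0.2 dz 18.2 mm  (or 180 off: j6=-0.25)
```

View pics/s4.png

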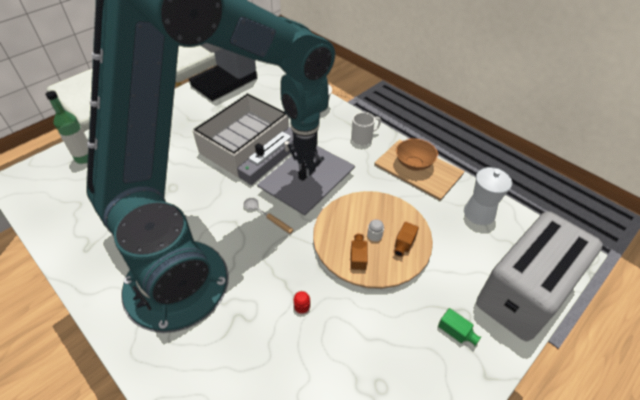

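The lid is clear of the Susan and the deck. Lowering the rest of the way and releasing.

Emit:
carry_out([
  {"dx": 0, "dy": 0, "dz": 0.008, "yaw": 0, "fingers": 0},
  {"dx": 0, "dy": 0, "dz": 0.006, "yaw": 0, "fingers": 0},
  {"dx": 0, "dy": 0, "dz": 0.003, "yaw": 0, "fingers": 0},
  {"dx": 0, "dy": 0, "dz": 0, "yaw": 0, "fingers": 0},
  {"dx": 0, "dy": 0, "dz": 0, "yaw": 0, "fingers": 0},
])

```text
time_s: 4.88
tool_pos: [0.5193, 0.0199, 0.0469]
eef_rot: [[-0.991, -0.131, -0.0], [-0.131, 0.991, -0.0], [0.0, 0.0, -1.0]]
ft_force: [0.8, 0.2, -3.4]
gripper_width: 0.0206
```

Emit:
carry_out([
  {"dx": 0, "dy": 0, "dz": 0.002, "yaw": 0, "fingers": 0},
  {"dx": 0, "dy": 0, "dz": 0, "yaw": 0, "fingers": 0},
  {"dx": 0, "dy": 0, "dz": 0, "yaw": 0, "fingers": 100},
  {"dx": 0, "dy": 0, "dz": 0, "yaw": 0, "fingers": 100},
  {"dx": 0, "dy": 0, "dz": 0, "yaw": 0, "fingers": 100},
  {"dx": 0, "dy": 0, "dz": 0, "yaw": 0, "fingers": 100},
  {"dx": 0, "dy": 0, "dz": 0, "yaw": 0, "fingers": 100},
  {"dx": 0, "dy": 0, "dz": -0.03, "yaw": 0, "fingers": 100},
  {"dx": 0, "dy": 0, "dz": -0.04, "yaw": 0, "fingers": 100},
  {"dx": 0, "dy": 0, "dz": -0.04, "yaw": 0, "fingers": 100},
])

```text
time_s: 5.72
tool_pos: [0.5185, 0.02, 0.156]
eef_rot: [[-0.991, -0.131, -0.002], [-0.131, 0.991, 0.0], [0.002, 0.0, -1.0]]
ft_force: [2.2, -0.3, 1.1]
gripper_width: 0.0854
```

```bash
cat > m2.py <<'E'
from h import *
import sys
c=snap('top',sys.argv[1]); W=cloud(c); Z=W[...,2]; X=W[...,0];Y=W[...,1]
hsv=cv2.cvtColor(c['color'],cv2.COLOR_RGB2HSV)
v,u=np.mgrid[0:400,0:640]
disc=np.hypot(X-.494,Y+.286)<.19
br=(hsv[...,0]<16)&(hsv[...,1]>150)&(hsv[...,2]>35)&disc
n,l,s,ce=cv2.connectedComponentsWithStats(br.astype(np.uint8))
for i in range(1,n):
    if s[i,4]<150: continue
    m=cv2.dilate((l==i).astype(np.uint8),np.ones((3,3)))>0
    top=m&(Z>.0735)&(Z<.085)
    P=np.array([world(c,a,b,z=.079)[:2] for b,a in zip(*np.nonzero(top))])
    r=cv2.minAreaRect((P*1000).astype(np.float32)); (w,h)=r[1]; a=r[2] if w>h else r[2]+90
    d=np.array([np.cos(np.radians(a)),np.sin(np.radians(a))])
    # neck dir: full mask farther from body centre
    low=m&(Z>.045)&(Z<.0735); q=np.array([W[b,a2,:2] for b,a2 in zip(*np.nonzero(l==i))])*1000-np.array(r[0])
    pr=q@d; pr=pr[~np.isnan(pr)]
    sg=1 if np.percentile(pr,99)>-np.percentile(pr,1) else -1
    print('bottle px',np.round(ce[i],0),s[i,4],'top rect ctr',np.round(r[0],1),'size',np.round(r[1],1),'axis deg',round(a,1),'neck dir',np.round(sg*d,3),'ext',np.percentile(pr,1).round(1),np.percentile(pr,99).round(1),'z',np.nanmedian(Z[top]).round(4))
m=(Z>.083)&disc&(np.hypot(X-.494,Y+.286)<.15)&(Z<.1)
if m.sum():
    P=np.array([world(c,a,b,z=.089)[:2] for b,a in zip(*np.nonzero(m))]); print('salt',m.sum(),np.round(P.mean(0),4))
E
python3 m2.py top5
```

```text
bottle px [394. 157.] 530 top rect ctr [ 528.3 -373.1] size [97.8 45.4] axis deg 17.9 neck dir [-0.952 -0.308] ext -49.4 48.0 z 0.0788
bottle px [377. 203.] 538 top rect ctr [ 408.1 -307.1] size [98.  45.4] axis deg 44.2 neck dir [0.717 0.697] ext -46.5 49.3 z 0.0788
salt 173 [ 0.4939 -0.302 ]
```

View pics/top5.png

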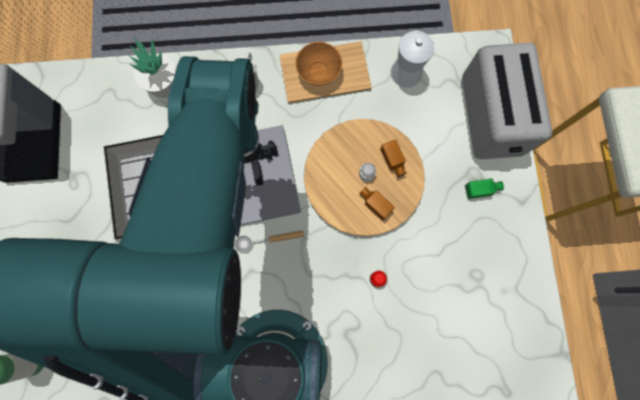

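Both bottles and the pot are unmoved, and the lid lies flat in the gap. I'll take the near bottle first, at (377,203).

```bash
python3 - <<'E'
from h import *
plan(.398,-.3165,.150,133.5)
E
```

```text
t 5.77 pos [0.5214 0.0197 0.1635] R [[-0.991, -0.131, 0.007], [-0.131, 0.991, -0.001], [-0.007, -0.002, -1.0]] F [ 0.7 -1.2  9.7] w 0.0854
yaw -36.0  dx 320.9 dy -159.0 dz 13.5 mm  (or 180 off: j6=-0.25)
```

Emit:
carry_out([
  {"dx": 0, "dy": 0, "dz": 0, "yaw": -6, "fingers": 76},
  {"dx": 0, "dy": 0, "dz": 0, "yaw": -6, "fingers": 76},
  {"dx": 0, "dy": 0, "dz": 0, "yaw": -6, "fingers": 76},
  {"dx": 0, "dy": 0, "dz": 0, "yaw": -6, "fingers": 76},
  {"dx": 0, "dy": 0, "dz": 0, "yaw": -6, "fingers": 76},
  {"dx": 0, "dy": 0, "dz": 0, "yaw": -6, "fingers": 76},
])

```text
time_s: 6.27
tool_pos: [0.5194, 0.0199, 0.1549]
eef_rot: [[-0.721, -0.693, 0.0], [-0.693, 0.721, -0.0], [-0.0, -0.0, -1.0]]
ft_force: [-0.3, 0.6, -0.7]
gripper_width: 0.0645
```

Emit:
carry_out([
  {"dx": 0.02, "dy": -0.01, "dz": 0, "yaw": 0, "fingers": 76},
  {"dx": 0.034, "dy": -0.017, "dz": 0, "yaw": 0, "fingers": 76},
  {"dx": 0.034, "dy": -0.017, "dz": 0, "yaw": 0, "fingers": 76},
  {"dx": 0.034, "dy": -0.017, "dz": 0, "yaw": 0, "fingers": 76},
  {"dx": 0.034, "dy": -0.017, "dz": 0, "yaw": 0, "fingers": 76},
  {"dx": 0.034, "dy": -0.017, "dz": 0, "yaw": 0, "fingers": 76},
  {"dx": 0.034, "dy": -0.017, "dz": 0, "yaw": 0, "fingers": 76},
  {"dx": 0.034, "dy": -0.017, "dz": 0, "yaw": 0, "fingers": 76},
  {"dx": 0.034, "dy": -0.017, "dz": 0, "yaw": 0, "fingers": 76},
  {"dx": 0.029, "dy": -0.013, "dz": 0, "yaw": 0, "fingers": 76},
])

```text
time_s: 7.1
tool_pos: [0.3952, -0.3188, 0.155]
eef_rot: [[-0.725, -0.688, 0.0], [-0.688, 0.725, -0.001], [0.0, -0.001, -1.0]]
ft_force: [-0.0, 0.4, 0.8]
gripper_width: 0.0649
```

Emit:
carry_out([
  {"dx": 0, "dy": 0, "dz": 0, "yaw": 0, "fingers": 76},
  {"dx": 0, "dy": 0, "dz": 0, "yaw": 0, "fingers": 76},
])

```text
time_s: 7.27
tool_pos: [0.3955, -0.3177, 0.1548]
eef_rot: [[-0.727, -0.687, -0.0], [-0.687, 0.727, 0.0], [-0.0, 0.0, -1.0]]
ft_force: [-0.4, 1.1, 0.7]
gripper_width: 0.0646
```

```bash
python3 m2.py top6; python3 - <<'E'
from h import *
plan(.398,-.3165,.056,133.5)
snap('wrist','w6')
E
```

```text
t 7.32 pos [ 0.3959 -0.3166  0.1548] R [[-0.726, -0.688, -0.0], [-0.688, 0.726, 0.0], [-0.0, 0.0, -1.0]] F [-0.2  0.3  0.6] w 0.0649
yaw -0.0  dx -1.6 dy -1.4 dz 98.8 mm  (or 180 off: j6=-1.59)
```

View pics/w6.png

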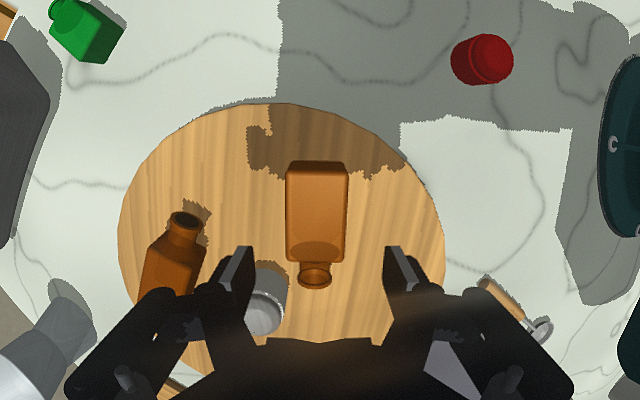

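The wrist view shows the near bottle straight between the jaws, (285–348, 160–285). The pot at (267,290) is beyond the finger's path. Descending.

Emit:
carry_out([
  {"dx": -0.001, "dy": -0.001, "dz": 0.03, "yaw": 0, "fingers": 76},
  {"dx": 0, "dy": 0, "dz": 0.03, "yaw": 0, "fingers": 76},
  {"dx": 0, "dy": 0, "dz": 0.03, "yaw": 0, "fingers": 76},
  {"dx": 0, "dy": 0, "dz": 0.008, "yaw": 0, "fingers": 76},
  {"dx": 0, "dy": 0, "dz": 0, "yaw": 0, "fingers": 76},
  {"dx": 0, "dy": 0, "dz": 0, "yaw": 0, "fingers": 40},
  {"dx": 0, "dy": 0, "dz": 0, "yaw": 0, "fingers": 30},
  {"dx": 0, "dy": 0, "dz": 0, "yaw": 0, "fingers": 30},
  {"dx": 0, "dy": 0, "dz": 0, "yaw": 0, "fingers": 30},
  {"dx": 0, "dy": 0, "dz": 0, "yaw": 0, "fingers": 30},
], newtons=50)

```text
time_s: 8.2
tool_pos: [0.3986, -0.3173, 0.0587]
eef_rot: [[-0.725, -0.689, 0.002], [-0.689, 0.725, -0.002], [-0.0, -0.003, -1.0]]
ft_force: [0.3, 1.5, 9.3]
gripper_width: 0.0442
```

Emit:
carry_out([
  {"dx": 0, "dy": 0, "dz": -0.01, "yaw": 0, "fingers": 30},
  {"dx": 0, "dy": 0, "dz": -0.03, "yaw": 0, "fingers": 30},
  {"dx": 0, "dy": 0, "dz": -0.03, "yaw": 0, "fingers": 30},
  {"dx": 0, "dy": 0, "dz": -0.03, "yaw": 0, "fingers": 30},
  {"dx": 0, "dy": 0, "dz": -0.03, "yaw": 0, "fingers": 30},
  {"dx": 0, "dy": 0, "dz": -0.02, "yaw": 0, "fingers": 30},
  {"dx": 0, "dy": 0, "dz": 0, "yaw": 0, "fingers": 30},
])

```text
time_s: 8.78
tool_pos: [0.3987, -0.3177, 0.2119]
eef_rot: [[-0.725, -0.689, 0.005], [-0.689, 0.725, -0.005], [0.0, -0.007, -1.0]]
ft_force: [-0.5, -1.0, -0.4]
gripper_width: 0.0445
```

```bash
python3 - <<'E'
from h import *
plan(.4196,.3036,.06,97.5)
snap('side','s7')
E
```

```text
t 8.78 pos [ 0.3987 -0.3177  0.2119] R [[-0.725, -0.689, 0.005], [-0.689, 0.725, -0.005], [0.0, -0.007, -1.0]] F [-0.5 -1.  -0.4] w 0.0445
yaw 36.0  dx -101.8 dy 613.2 dz 151.9 mm  (or 180 off: j6=-1.59)
```

View pics/s7.png

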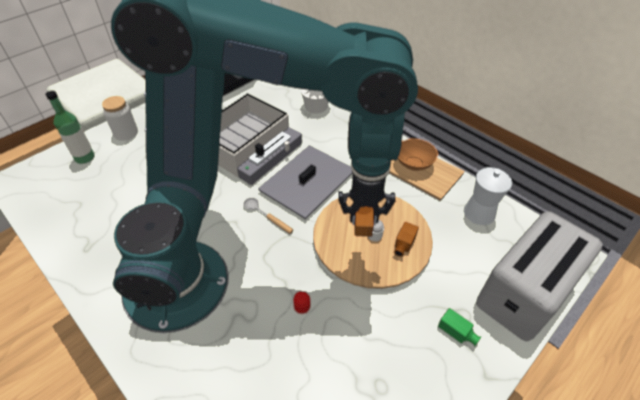

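The near bottle is held and lifted. Turning it to the chamber axis and carrying it over.

Emit:
carry_out([
  {"dx": 0, "dy": 0, "dz": 0, "yaw": 6, "fingers": 30},
  {"dx": 0, "dy": 0, "dz": 0, "yaw": 6, "fingers": 30},
  {"dx": 0, "dy": 0, "dz": 0, "yaw": 6, "fingers": 30},
  {"dx": 0, "dy": 0, "dz": 0, "yaw": 6, "fingers": 30},
  {"dx": 0, "dy": 0, "dz": 0, "yaw": 6, "fingers": 30},
  {"dx": 0, "dy": 0, "dz": 0, "yaw": 6, "fingers": 30},
  {"dx": -0.003, "dy": 0.02, "dz": 0, "yaw": 0, "fingers": 30},
  {"dx": -0.006, "dy": 0.035, "dz": 0, "yaw": 0, "fingers": 30},
  {"dx": -0.006, "dy": 0.035, "dz": 0, "yaw": 0, "fingers": 30},
  {"dx": -0.006, "dy": 0.035, "dz": 0, "yaw": 0, "fingers": 30},
])

```text
time_s: 9.67
tool_pos: [0.4013, -0.1883, 0.2061]
eef_rot: [[-0.992, -0.13, -0.001], [-0.13, 0.992, 0.001], [0.001, 0.001, -1.0]]
ft_force: [0.3, 0.8, -1.1]
gripper_width: 0.0444
```

Emit:
carry_out([
  {"dx": -0.006, "dy": 0.035, "dz": 0, "yaw": 0, "fingers": 30},
  {"dx": -0.006, "dy": 0.035, "dz": 0, "yaw": 0, "fingers": 30},
  {"dx": -0.006, "dy": 0.035, "dz": 0, "yaw": 0, "fingers": 30},
  {"dx": -0.006, "dy": 0.035, "dz": 0, "yaw": 0, "fingers": 30},
  {"dx": -0.006, "dy": 0.035, "dz": 0, "yaw": 0, "fingers": 30},
  {"dx": -0.006, "dy": 0.035, "dz": 0, "yaw": 0, "fingers": 30},
  {"dx": -0.006, "dy": 0.035, "dz": 0, "yaw": 0, "fingers": 30},
  {"dx": -0.006, "dy": 0.035, "dz": 0, "yaw": 0, "fingers": 30},
  {"dx": -0.006, "dy": 0.035, "dz": 0, "yaw": 0, "fingers": 30},
  {"dx": -0.006, "dy": 0.035, "dz": 0, "yaw": 0, "fingers": 30},
])

```text
time_s: 10.5
tool_pos: [0.4147, 0.1668, 0.2064]
eef_rot: [[-0.991, -0.131, -0.001], [-0.131, 0.991, -0.0], [0.001, -0.0, -1.0]]
ft_force: [1.4, -1.8, -1.7]
gripper_width: 0.0445
```

```bash
python3 - <<'E'
from h import *
plan(.4196,.3036,.06,97.5)
E
```

```text
t 10.5 pos [0.4147 0.1668 0.2064] R [[-0.991, -0.131, -0.001], [-0.131, 0.991, -0.0], [0.001, -0.0, -1.0]] F [ 1.4 -1.8 -1.7] w 0.0445
yaw 0.0  dx -22.7 dy 135.0 dz 146.4 mm  (or 180 off: j6=0.07)
```

Emit:
carry_out([
  {"dx": -0.005, "dy": 0.033, "dz": 0, "yaw": 0, "fingers": 30},
  {"dx": -0.006, "dy": 0.034, "dz": 0, "yaw": 0, "fingers": 30},
  {"dx": -0.006, "dy": 0.034, "dz": 0, "yaw": 0, "fingers": 30},
  {"dx": -0.005, "dy": 0.031, "dz": 0, "yaw": 0, "fingers": 30},
  {"dx": 0, "dy": 0, "dz": 0, "yaw": 0, "fingers": 30},
  {"dx": 0, "dy": 0, "dz": 0, "yaw": 0, "fingers": 30},
])

```text
time_s: 11.0
tool_pos: [0.4193, 0.2998, 0.2059]
eef_rot: [[-0.991, -0.134, -0.001], [-0.134, 0.991, -0.001], [0.002, -0.001, -1.0]]
ft_force: [-0.4, -0.7, -0.9]
gripper_width: 0.0444
```

```bash
python3 - <<'E'
from h import *
plan(.4196,.3036,.06,97.5)
snap('wrist','w8')
E
```

```text
t 11.0 pos [0.4193 0.2998 0.2059] R [[-0.991, -0.134, -0.001], [-0.134, 0.991, -0.001], [0.002, -0.001, -1.0]] F [-0.4 -0.7 -0.9] w 0.0444
yaw 0.2  dx -0.8 dy 3.8 dz 145.9 mm  (or 180 off: j6=0.33)
```

View pics/w8.png

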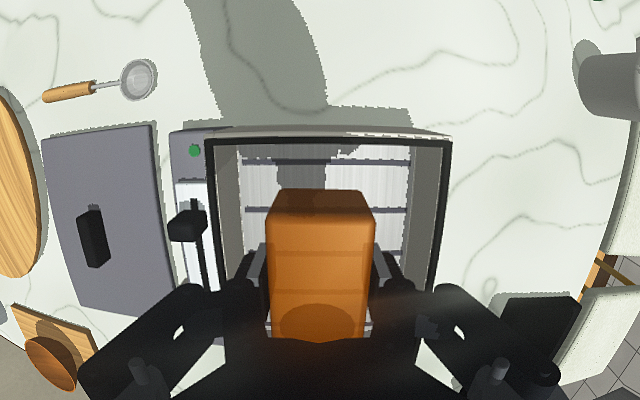

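The bottle is over the chamber mouth, aligned, with clearance on both sides. Lowering.

Emit:
carry_out([
  {"dx": 0, "dy": 0.003, "dz": 0.02, "yaw": 0, "fingers": 30},
  {"dx": 0, "dy": 0, "dz": 0.03, "yaw": 0, "fingers": 30},
  {"dx": 0, "dy": 0, "dz": 0.03, "yaw": 0, "fingers": 30},
  {"dx": 0, "dy": 0, "dz": 0.03, "yaw": 0, "fingers": 30},
  {"dx": 0, "dy": 0, "dz": 0.02, "yaw": 0, "fingers": 30},
  {"dx": 0, "dy": 0, "dz": 0, "yaw": 0, "fingers": 30},
  {"dx": 0, "dy": 0, "dz": 0, "yaw": 0, "fingers": 30},
  {"dx": 0, "dy": 0, "dz": 0, "yaw": 0, "fingers": 30},
])

```text
time_s: 11.72
tool_pos: [0.4203, 0.3014, 0.0783]
eef_rot: [[-0.991, -0.13, 0.001], [-0.13, 0.991, 0.001], [-0.001, 0.0, -1.0]]
ft_force: [0.5, -0.2, -1.9]
gripper_width: 0.0445
```

Emit:
carry_out([
  {"dx": 0, "dy": 0, "dz": 0.01, "yaw": 0, "fingers": 30},
  {"dx": 0, "dy": 0, "dz": 0.005, "yaw": 0, "fingers": 30},
  {"dx": 0, "dy": 0, "dz": 0, "yaw": 0, "fingers": 30},
  {"dx": 0, "dy": 0, "dz": 0, "yaw": 0, "fingers": 30},
])

```text
time_s: 12.05
tool_pos: [0.4199, 0.3018, 0.0627]
eef_rot: [[-0.991, -0.131, 0.001], [-0.131, 0.991, 0.0], [-0.001, 0.0, -1.0]]
ft_force: [0.1, 0.3, -1.4]
gripper_width: 0.0444
```

Emit:
carry_out([
  {"dx": 0, "dy": 0, "dz": 0.001, "yaw": 0, "fingers": 30},
  {"dx": 0, "dy": 0, "dz": 0, "yaw": 0, "fingers": 76},
  {"dx": 0, "dy": 0, "dz": 0, "yaw": 0, "fingers": 76},
  {"dx": 0, "dy": 0, "dz": 0, "yaw": 0, "fingers": 76},
  {"dx": 0, "dy": 0, "dz": 0, "yaw": 0, "fingers": 76},
  {"dx": 0, "dy": 0, "dz": -0.03, "yaw": 0, "fingers": 76},
  {"dx": 0, "dy": 0, "dz": -0.03, "yaw": 0, "fingers": 76},
  {"dx": 0, "dy": 0, "dz": -0.03, "yaw": 0, "fingers": 76},
  {"dx": 0, "dy": 0, "dz": -0.03, "yaw": 0, "fingers": 76},
  {"dx": 0, "dy": 0, "dz": -0.01, "yaw": 0, "fingers": 76},
])

```text
time_s: 12.88
tool_pos: [0.4207, 0.3023, 0.195]
eef_rot: [[-0.991, -0.131, 0.004], [-0.131, 0.991, 0.002], [-0.004, 0.002, -1.0]]
ft_force: [0.5, 0.7, 0.2]
gripper_width: 0.0653
```

```bash
python3 m2.py top9; python3 - <<'E'
from h import *
snap('wrist','w9')
E
```

```text
bottle px [394. 157.] 516 top rect ctr [ 527.1 -373.5] size [100.6  45.2] axis deg 17.1 neck dir [0.956 0.294] ext -47.6 50.1 z 0.0788
salt 158 [ 0.4997 -0.2995]
```

View pics/w9.png

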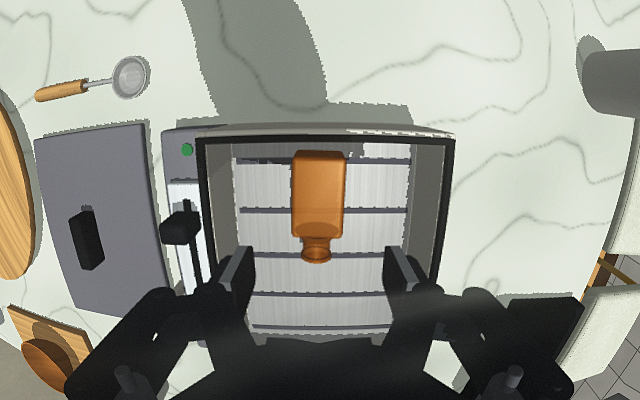

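View pics/top9.png

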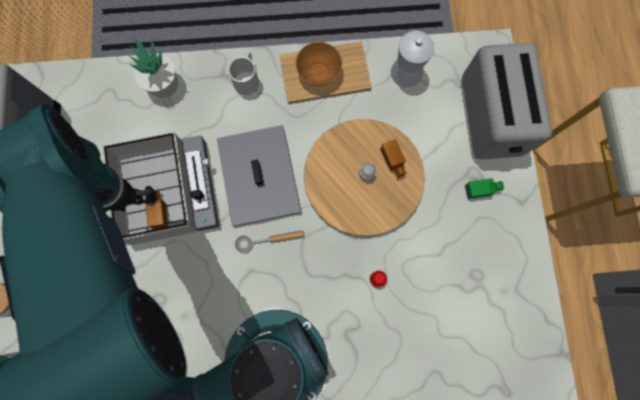

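The first bottle lies in the chamber, and the second, at (394,157), hasn't moved. Going for it.

```bash
python3 - <<'E'
from h import *
plan(.541,-.369,.16,108.3)
E
```

```text
t 12.98 pos [0.4206 0.3022 0.193 ] R [[-0.991, -0.131, 0.003], [-0.131, 0.991, 0.002], [-0.004, 0.001, -1.0]] F [-0.2  0.3 -0.5] w 0.0648
yaw -10.8  dx 96.4 dy -675.1 dz 33.0 mm  (or 180 off: j6=0.33)
```

Emit:
carry_out([
  {"dx": 0, "dy": 0, "dz": 0, "yaw": -5.4, "fingers": 74},
  {"dx": 0, "dy": 0, "dz": 0, "yaw": -5.4, "fingers": 74},
  {"dx": 0.003, "dy": -0.021, "dz": 0, "yaw": 0, "fingers": 74},
  {"dx": 0.005, "dy": -0.036, "dz": 0, "yaw": 0, "fingers": 74},
  {"dx": 0.005, "dy": -0.036, "dz": 0, "yaw": 0, "fingers": 74},
  {"dx": 0.005, "dy": -0.036, "dz": 0, "yaw": 0, "fingers": 74},
  {"dx": 0.005, "dy": -0.036, "dz": 0, "yaw": 0, "fingers": 74},
  {"dx": 0.005, "dy": -0.036, "dz": 0, "yaw": 0, "fingers": 74},
  {"dx": 0.005, "dy": -0.036, "dz": 0, "yaw": 0, "fingers": 74},
  {"dx": 0.005, "dy": -0.036, "dz": 0, "yaw": 0, "fingers": 74},
])

```text
time_s: 13.82
tool_pos: [0.469, 0.0289, 0.19]
eef_rot: [[-0.949, -0.315, -0.001], [-0.315, 0.949, 0.0], [0.001, 0.001, -1.0]]
ft_force: [0.3, 1.1, 0.1]
gripper_width: 0.0631
```

Emit:
carry_out([
  {"dx": 0.005, "dy": -0.036, "dz": 0, "yaw": 0, "fingers": 74},
  {"dx": 0.005, "dy": -0.036, "dz": 0, "yaw": 0, "fingers": 74},
  {"dx": 0.005, "dy": -0.036, "dz": 0, "yaw": 0, "fingers": 74},
  {"dx": 0.005, "dy": -0.036, "dz": 0, "yaw": 0, "fingers": 74},
  {"dx": 0.005, "dy": -0.036, "dz": 0, "yaw": 0, "fingers": 74},
  {"dx": 0.005, "dy": -0.036, "dz": 0, "yaw": 0, "fingers": 74},
  {"dx": 0.005, "dy": -0.036, "dz": 0, "yaw": 0, "fingers": 74},
  {"dx": 0.005, "dy": -0.036, "dz": 0, "yaw": 0, "fingers": 74},
  {"dx": 0, "dy": 0, "dz": 0, "yaw": 0, "fingers": 74},
  {"dx": 0, "dy": 0, "dz": 0, "yaw": 0, "fingers": 74},
])

```text
time_s: 14.65
tool_pos: [0.5217, -0.2567, 0.1892]
eef_rot: [[-0.95, -0.312, -0.002], [-0.312, 0.95, 0.001], [0.001, 0.002, -1.0]]
ft_force: [-0.4, 0.4, 0.2]
gripper_width: 0.0629
```

```bash
python3 - <<'E'
from h import *
plan(.541,-.369,.16,108.3)
E
```

```text
t 14.65 pos [ 0.5217 -0.2567  0.1892] R [[-0.95, -0.312, -0.002], [-0.312, 0.95, 0.001], [0.001, 0.002, -1.0]] F [-0.4  0.4  0.2] w 0.0629
yaw -0.1  dx 17.0 dy -112.7 dz 29.2 mm  (or 180 off: j6=-0.92)
```

Emit:
carry_out([
  {"dx": 0.004, "dy": -0.03, "dz": 0, "yaw": 0, "fingers": 74},
  {"dx": 0.005, "dy": -0.032, "dz": 0, "yaw": 0, "fingers": 74},
  {"dx": 0.005, "dy": -0.03, "dz": 0.01, "yaw": 0, "fingers": 74},
  {"dx": 0.003, "dy": -0.02, "dz": 0.02, "yaw": 0, "fingers": 74},
  {"dx": 0, "dy": 0, "dz": 0, "yaw": 0, "fingers": 74},
  {"dx": 0, "dy": 0, "dz": 0, "yaw": 0, "fingers": 74},
  {"dx": 0, "dy": 0, "dz": 0, "yaw": 0, "fingers": 74},
])

```text
time_s: 15.23
tool_pos: [0.5412, -0.3656, 0.161]
eef_rot: [[-0.949, -0.315, -0.001], [-0.315, 0.949, 0.001], [0.0, 0.001, -1.0]]
ft_force: [-0.2, 0.7, -0.0]
gripper_width: 0.0633
```

```bash
python3 - <<'E'
from h import *
plan(.541,-.369,.056,108.3)
snap('wrist','w10')
E
```

```text
t 15.23 pos [ 0.5412 -0.3656  0.161 ] R [[-0.949, -0.315, -0.001], [-0.315, 0.949, 0.001], [0.0, 0.001, -1.0]] F [-0.2  0.7 -0. ] w 0.0633
yaw 0.1  dx 1.2 dy -3.2 dz 105.0 mm  (or 180 off: j6=-1.04)
```

View pics/w10.png

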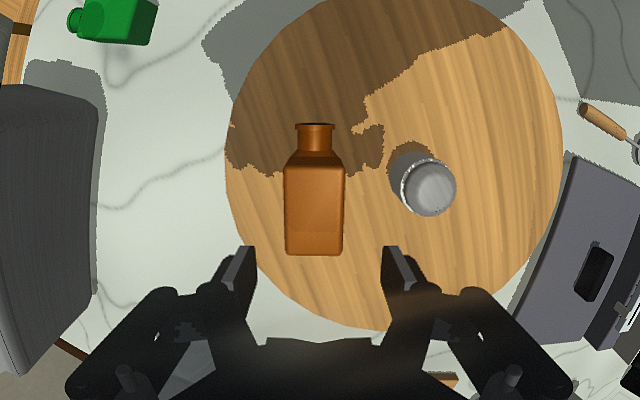

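The second bottle is straight between the jaws at (315,190), and the pot at (425,185) is clear of the right finger. Descending.

Emit:
carry_out([
  {"dx": 0.001, "dy": -0.002, "dz": 0.03, "yaw": 0, "fingers": 74},
  {"dx": 0, "dy": 0, "dz": 0.03, "yaw": 0, "fingers": 74},
  {"dx": 0, "dy": 0, "dz": 0.03, "yaw": 0, "fingers": 74},
  {"dx": 0, "dy": 0, "dz": 0.014, "yaw": 0, "fingers": 74},
  {"dx": 0, "dy": 0, "dz": 0, "yaw": 0, "fingers": 74},
  {"dx": 0, "dy": 0, "dz": 0, "yaw": 0, "fingers": 40},
  {"dx": 0, "dy": 0, "dz": 0, "yaw": 0, "fingers": 30},
  {"dx": 0, "dy": 0, "dz": 0, "yaw": 0, "fingers": 30},
  {"dx": 0, "dy": 0, "dz": 0, "yaw": 0, "fingers": 30},
  {"dx": 0, "dy": 0, "dz": 0, "yaw": 0, "fingers": 30},
], newtons=50)

```text
time_s: 16.12
tool_pos: [0.5417, -0.3694, 0.0589]
eef_rot: [[-0.949, -0.315, 0.002], [-0.315, 0.949, -0.001], [-0.002, -0.002, -1.0]]
ft_force: [0.3, 2.9, 8.7]
gripper_width: 0.0441
```

Emit:
carry_out([
  {"dx": 0, "dy": 0, "dz": -0.01, "yaw": 0, "fingers": 30},
  {"dx": 0, "dy": 0, "dz": -0.03, "yaw": 0, "fingers": 30},
  {"dx": 0, "dy": 0, "dz": -0.03, "yaw": 0, "fingers": 30},
  {"dx": 0, "dy": 0, "dz": -0.03, "yaw": 0, "fingers": 30},
  {"dx": 0, "dy": 0, "dz": -0.03, "yaw": 0, "fingers": 30},
  {"dx": 0, "dy": 0, "dz": -0.02, "yaw": 0, "fingers": 30},
  {"dx": 0, "dy": 0, "dz": 0, "yaw": 0, "fingers": 30},
])

```text
time_s: 16.7
tool_pos: [0.5421, -0.3701, 0.2127]
eef_rot: [[-0.949, -0.315, 0.006], [-0.315, 0.949, -0.005], [-0.004, -0.006, -1.0]]
ft_force: [0.4, -1.1, -1.2]
gripper_width: 0.0443
```

```bash
python3 - <<'E'
from h import *
plan(.5624,.3224,.06,97.5)
snap('side','s11')
E
```

```text
t 16.7 pos [ 0.5421 -0.3701  0.2127] R [[-0.949, -0.315, 0.006], [-0.315, 0.949, -0.005], [-0.004, -0.006, -1.0]] F [ 0.4 -1.1 -1.2] w 0.0443
yaw 10.8  dx -110.6 dy 684.0 dz 152.7 mm  (or 180 off: j6=-1.04)
```

View pics/s11.png

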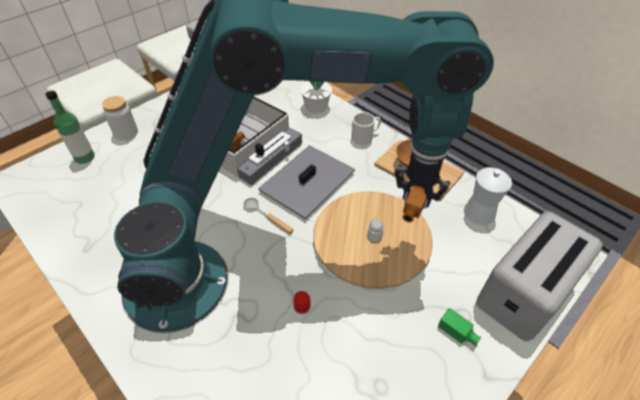

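Held, and the Susan now carries only the pot. Carrying it over.

Emit:
carry_out([
  {"dx": 0, "dy": 0, "dz": 0, "yaw": 5.4, "fingers": 30},
  {"dx": 0, "dy": 0, "dz": 0, "yaw": 5.4, "fingers": 30},
  {"dx": -0.003, "dy": 0.021, "dz": 0, "yaw": 0, "fingers": 30},
  {"dx": -0.006, "dy": 0.035, "dz": 0, "yaw": 0, "fingers": 30},
  {"dx": -0.006, "dy": 0.035, "dz": 0, "yaw": 0, "fingers": 30},
  {"dx": -0.006, "dy": 0.035, "dz": 0, "yaw": 0, "fingers": 30},
  {"dx": -0.006, "dy": 0.035, "dz": 0, "yaw": 0, "fingers": 30},
  {"dx": -0.006, "dy": 0.035, "dz": 0, "yaw": 0, "fingers": 30},
  {"dx": -0.006, "dy": 0.035, "dz": 0, "yaw": 0, "fingers": 30},
  {"dx": -0.006, "dy": 0.035, "dz": 0, "yaw": 0, "fingers": 30},
])

```text
time_s: 17.58
tool_pos: [0.5498, -0.0977, 0.2063]
eef_rot: [[-0.991, -0.131, -0.001], [-0.131, 0.991, 0.0], [0.001, 0.0, -1.0]]
ft_force: [0.4, 0.1, -1.2]
gripper_width: 0.0441
```

Emit:
carry_out([
  {"dx": -0.006, "dy": 0.035, "dz": 0, "yaw": 0, "fingers": 30},
  {"dx": -0.006, "dy": 0.035, "dz": 0, "yaw": 0, "fingers": 30},
  {"dx": -0.006, "dy": 0.035, "dz": 0, "yaw": 0, "fingers": 30},
  {"dx": -0.006, "dy": 0.035, "dz": 0, "yaw": 0, "fingers": 30},
  {"dx": -0.006, "dy": 0.035, "dz": 0, "yaw": 0, "fingers": 30},
  {"dx": -0.006, "dy": 0.035, "dz": 0, "yaw": 0, "fingers": 30},
  {"dx": -0.006, "dy": 0.035, "dz": 0, "yaw": 0, "fingers": 30},
  {"dx": -0.006, "dy": 0.035, "dz": 0, "yaw": 0, "fingers": 30},
  {"dx": 0, "dy": 0, "dz": 0, "yaw": 0, "fingers": 30},
])

```text
time_s: 18.33
tool_pos: [0.5606, 0.1893, 0.206]
eef_rot: [[-0.991, -0.135, -0.001], [-0.135, 0.991, 0.001], [0.001, 0.001, -1.0]]
ft_force: [0.6, 0.1, -1.8]
gripper_width: 0.0443
```

```bash
python3 - <<'E'
from h import *
plan(.5624,.3224,.06,97.5)
E
```

```text
t 18.33 pos [0.5606 0.1893 0.206 ] R [[-0.991, -0.135, -0.001], [-0.135, 0.991, 0.001], [0.001, 0.001, -1.0]] F [ 0.6  0.1 -1.8] w 0.0443
yaw 0.3  dx -19.1 dy 131.7 dz 146.0 mm  (or 180 off: j6=0.05)
```

Emit:
carry_out([
  {"dx": -0.005, "dy": 0.033, "dz": 0, "yaw": 0, "fingers": 30},
  {"dx": -0.005, "dy": 0.033, "dz": 0, "yaw": 0, "fingers": 30},
  {"dx": -0.005, "dy": 0.033, "dz": 0, "yaw": 0, "fingers": 30},
  {"dx": -0.004, "dy": 0.03, "dz": 0, "yaw": 0, "fingers": 30},
  {"dx": 0, "dy": 0, "dz": 0, "yaw": 0, "fingers": 30},
  {"dx": 0, "dy": 0, "dz": 0, "yaw": 0, "fingers": 30},
])

```text
time_s: 18.83
tool_pos: [0.5627, 0.3158, 0.2058]
eef_rot: [[-0.991, -0.133, -0.001], [-0.133, 0.991, -0.001], [0.002, -0.0, -1.0]]
ft_force: [-0.1, -0.4, -2.0]
gripper_width: 0.0445
```

```bash
python3 - <<'E'
from h import *
plan(.5624,.3224,.06,97.5)
snap('wrist','w12')
snap('side','s12')
E
```

```text
t 18.83 pos [0.5627 0.3158 0.2058] R [[-0.991, -0.133, -0.001], [-0.133, 0.991, -0.001], [0.002, -0.0, -1.0]] F [-0.1 -0.4 -2. ] w 0.0445
yaw 0.2  dx -0.5 dy 6.6 dz 145.8 mm  (or 180 off: j6=0.25)
```

View pics/w12.png

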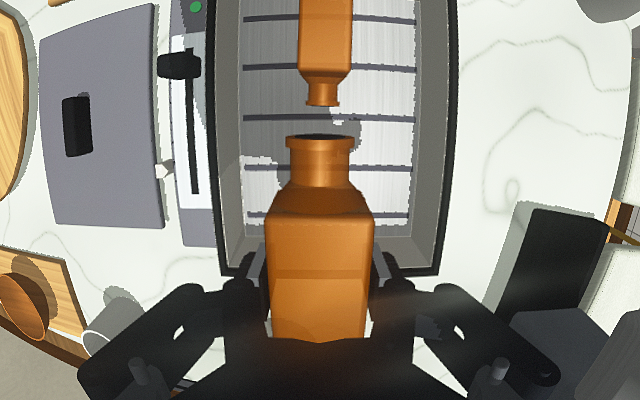

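View pics/s12.png

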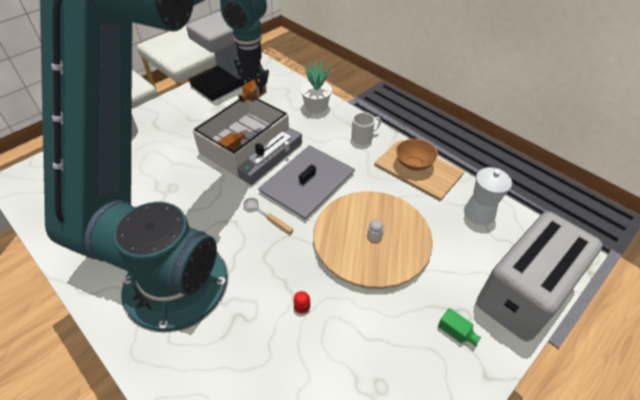

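The second bottle hangs over the far half of the chamber, neck to neck with the first with a gap between them. Lowering.

Emit:
carry_out([
  {"dx": 0, "dy": 0.004, "dz": 0.02, "yaw": 0, "fingers": 30},
  {"dx": 0, "dy": 0, "dz": 0.03, "yaw": 0, "fingers": 30},
  {"dx": 0, "dy": 0, "dz": 0.03, "yaw": 0, "fingers": 30},
  {"dx": 0, "dy": 0, "dz": 0.03, "yaw": 0, "fingers": 30},
  {"dx": 0, "dy": 0, "dz": 0.02, "yaw": 0, "fingers": 30},
  {"dx": 0, "dy": 0, "dz": 0.006, "yaw": 0, "fingers": 30},
  {"dx": 0, "dy": 0, "dz": 0, "yaw": 0, "fingers": 30},
  {"dx": 0, "dy": 0, "dz": 0.006, "yaw": 0, "fingers": 30},
  {"dx": 0, "dy": 0, "dz": 0, "yaw": 0, "fingers": 30},
  {"dx": 0, "dy": 0, "dz": 0, "yaw": 0, "fingers": 30},
])

```text
time_s: 19.77
tool_pos: [0.5634, 0.3187, 0.066]
eef_rot: [[-0.991, -0.131, 0.001], [-0.131, 0.991, 0.001], [-0.001, 0.0, -1.0]]
ft_force: [-0.0, 0.6, -0.2]
gripper_width: 0.0446
```

Emit:
carry_out([
  {"dx": 0, "dy": 0, "dz": 0.004, "yaw": 0, "fingers": 30},
  {"dx": 0, "dy": 0, "dz": 0, "yaw": 0, "fingers": 30},
  {"dx": 0, "dy": 0, "dz": 0, "yaw": 0, "fingers": 76},
  {"dx": 0, "dy": 0, "dz": 0, "yaw": 0, "fingers": 76},
  {"dx": 0, "dy": 0, "dz": 0, "yaw": 0, "fingers": 76},
  {"dx": 0, "dy": 0, "dz": 0, "yaw": 0, "fingers": 76},
  {"dx": 0, "dy": 0, "dz": -0.03, "yaw": 0, "fingers": 76},
  {"dx": 0, "dy": 0, "dz": -0.03, "yaw": 0, "fingers": 76},
  {"dx": 0, "dy": 0, "dz": -0.03, "yaw": 0, "fingers": 76},
  {"dx": 0, "dy": 0, "dz": -0.03, "yaw": 0, "fingers": 76},
])

```text
time_s: 20.6
tool_pos: [0.5627, 0.3186, 0.1825]
eef_rot: [[-0.991, -0.131, 0.0], [-0.131, 0.991, 0.0], [-0.0, 0.0, -1.0]]
ft_force: [0.6, -1.2, 0.2]
gripper_width: 0.0648
```

```bash
python3 - <<'E'
from h import *
plan(.5193,.0199,.16,97.5)
snap('wrist','w13')
E
```

```text
t 20.6 pos [0.5627 0.3186 0.1825] R [[-0.991, -0.131, 0.0], [-0.131, 0.991, 0.0], [-0.0, 0.0, -1.0]] F [ 0.6 -1.2  0.2] w 0.0648
yaw 0.0  dx 82.0 dy -290.4 dz 22.5 mm  (or 180 off: j6=0.26)
```

View pics/w13.png

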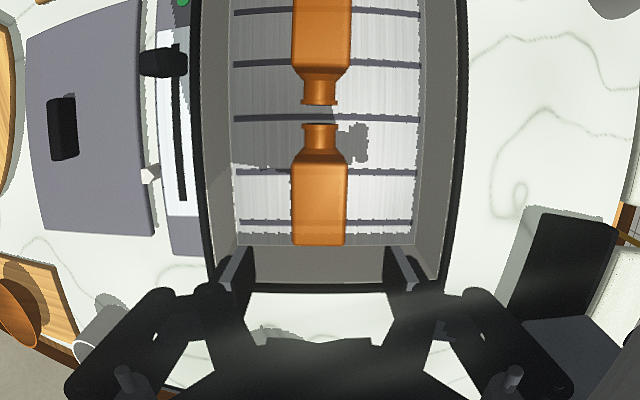

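Both bottles lie flat in line, at (320,40) and (320,195). Now for the lid.

Emit:
carry_out([
  {"dx": 0.005, "dy": -0.02, "dz": 0, "yaw": 0, "fingers": 100},
  {"dx": 0.009, "dy": -0.03, "dz": 0, "yaw": 0, "fingers": 100},
  {"dx": 0.009, "dy": -0.032, "dz": 0, "yaw": 0, "fingers": 100},
  {"dx": 0.009, "dy": -0.032, "dz": 0, "yaw": 0, "fingers": 100},
  {"dx": 0.009, "dy": -0.032, "dz": 0, "yaw": 0, "fingers": 100},
  {"dx": 0.009, "dy": -0.032, "dz": 0, "yaw": 0, "fingers": 100},
  {"dx": 0.009, "dy": -0.032, "dz": 0, "yaw": 0, "fingers": 100},
  {"dx": 0.009, "dy": -0.032, "dz": 0, "yaw": 0, "fingers": 100},
  {"dx": 0.009, "dy": -0.032, "dz": 0, "yaw": 0, "fingers": 100},
  {"dx": 0.005, "dy": -0.016, "dz": 0, "yaw": 0, "fingers": 100},
])

```text
time_s: 21.48
tool_pos: [0.5191, 0.0176, 0.181]
eef_rot: [[-0.992, -0.13, 0.0], [-0.13, 0.992, -0.001], [-0.0, -0.001, -1.0]]
ft_force: [-0.0, 0.0, 0.5]
gripper_width: 0.0853
```

Emit:
carry_out([
  {"dx": 0, "dy": 0, "dz": 0, "yaw": 0, "fingers": 100},
  {"dx": 0, "dy": 0, "dz": 0, "yaw": 0, "fingers": 100},
  {"dx": 0, "dy": 0, "dz": 0, "yaw": 0, "fingers": 100},
])

```text
time_s: 21.73
tool_pos: [0.5198, 0.0208, 0.181]
eef_rot: [[-0.991, -0.131, 0.0], [-0.131, 0.991, 0.0], [-0.0, 0.0, -1.0]]
ft_force: [0.3, 0.4, -0.4]
gripper_width: 0.0856
```

```bash
python3 - <<'E'
from h import *
plan(.5193,.0199,.045,97.5)
snap('wrist','w14')
E
```

```text
t 21.73 pos [0.5198 0.0208 0.181 ] R [[-0.991, -0.131, 0.0], [-0.131, 0.991, 0.0], [-0.0, 0.0, -1.0]] F [ 0.3  0.4 -0.4] w 0.0856
yaw 0.0  dx 0.6 dy -0.8 dz 136.0 mm  (or 180 off: j6=-0.25)
```

View pics/w14.png

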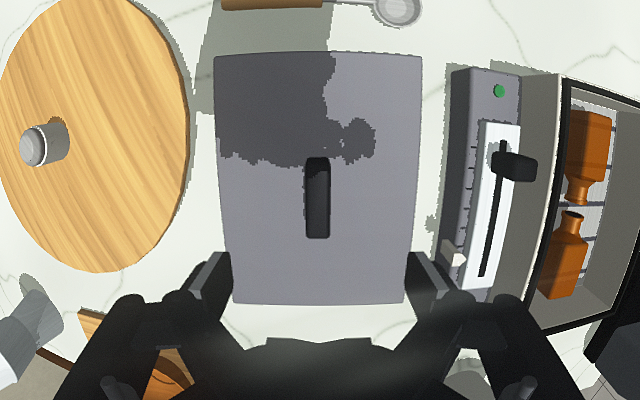

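The lid grip at (318,197) is centred between the jaws. Both bottles in the chamber and the pot are fine. Descending to grip the lid.

Emit:
carry_out([
  {"dx": 0, "dy": 0, "dz": 0.03, "yaw": 0, "fingers": 100},
  {"dx": 0, "dy": 0, "dz": 0.035, "yaw": 0, "fingers": 100},
  {"dx": 0, "dy": 0, "dz": 0.035, "yaw": 0, "fingers": 100},
  {"dx": 0, "dy": 0, "dz": 0.026, "yaw": 0, "fingers": 100},
  {"dx": 0, "dy": 0, "dz": 0.008, "yaw": 0, "fingers": 100},
  {"dx": 0, "dy": 0, "dz": 0, "yaw": 0, "fingers": 100},
  {"dx": 0, "dy": 0, "dz": 0, "yaw": 0, "fingers": 100},
])

```text
time_s: 22.37
tool_pos: [0.5202, 0.0209, 0.0478]
eef_rot: [[-0.991, -0.132, 0.0], [-0.132, 0.991, -0.0], [-0.0, -0.0, -1.0]]
ft_force: [0.8, -0.8, 0.8]
gripper_width: 0.0856
```

Emit:
carry_out([
  {"dx": 0, "dy": 0, "dz": 0, "yaw": 0, "fingers": 40},
  {"dx": 0, "dy": 0, "dz": 0, "yaw": 0, "fingers": 0},
  {"dx": 0, "dy": 0, "dz": 0, "yaw": 0, "fingers": 0},
  {"dx": 0, "dy": 0, "dz": 0, "yaw": 0, "fingers": 0},
  {"dx": 0, "dy": 0, "dz": 0, "yaw": 0, "fingers": 0},
  {"dx": 0, "dy": 0, "dz": 0, "yaw": 0, "fingers": 0},
  {"dx": 0, "dy": 0, "dz": 0, "yaw": 0, "fingers": 0},
  {"dx": 0, "dy": 0, "dz": 0, "yaw": 0, "fingers": 0},
], newtons=80)

```text
time_s: 23.03
tool_pos: [0.5198, 0.0202, 0.0477]
eef_rot: [[-0.991, -0.131, 0.001], [-0.131, 0.991, -0.0], [-0.001, -0.001, -1.0]]
ft_force: [-2.7, -0.5, 11.6]
gripper_width: 0.0202
```

Emit:
carry_out([
  {"dx": 0, "dy": 0, "dz": -0.01, "yaw": 0, "fingers": 0},
  {"dx": 0, "dy": 0, "dz": -0.03, "yaw": 0, "fingers": 0},
  {"dx": 0, "dy": 0, "dz": -0.035, "yaw": 0, "fingers": 0},
  {"dx": 0, "dy": 0, "dz": -0.035, "yaw": 0, "fingers": 0},
  {"dx": 0, "dy": 0, "dz": -0.035, "yaw": 0, "fingers": 0},
  {"dx": 0, "dy": 0, "dz": -0.03, "yaw": 0, "fingers": 0},
  {"dx": 0, "dy": 0, "dz": -0.01, "yaw": 0, "fingers": 0},
  {"dx": 0, "dy": 0, "dz": 0, "yaw": 0, "fingers": 0},
  {"dx": 0, "dy": 0, "dz": 0, "yaw": 0, "fingers": 0},
])

```text
time_s: 23.78
tool_pos: [0.5195, 0.0204, 0.2315]
eef_rot: [[-0.991, -0.131, -0.0], [-0.131, 0.991, -0.0], [0.0, 0.0, -1.0]]
ft_force: [-0.2, 0.2, -5.0]
gripper_width: 0.0201
```

```bash
python3 - <<'E'
from h import *
plan(.4879,.3146,.145,97.5)
snap('side','s15')
E
```

```text
t 23.78 pos [0.5195 0.0204 0.2315] R [[-0.991, -0.131, -0.0], [-0.131, 0.991, -0.0], [0.0, 0.0, -1.0]] F [-0.2  0.2 -5. ] w 0.0201
yaw 0.0  dx -7.1 dy 295.8 dz 86.5 mm  (or 180 off: j6=-0.25)
```

View pics/s15.png

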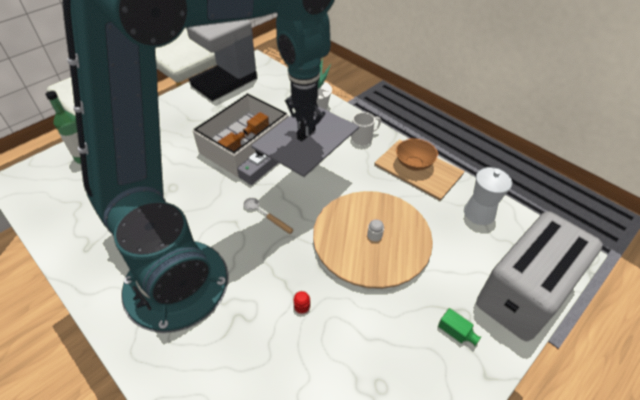

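The lid is held level. Moving it over the chamber.

Emit:
carry_out([
  {"dx": 0, "dy": 0.02, "dz": 0, "yaw": 0, "fingers": 0},
  {"dx": -0.001, "dy": 0.032, "dz": 0, "yaw": 0, "fingers": 0},
  {"dx": -0.001, "dy": 0.032, "dz": 0, "yaw": 0, "fingers": 0},
  {"dx": -0.001, "dy": 0.032, "dz": 0, "yaw": 0, "fingers": 0},
  {"dx": -0.001, "dy": 0.032, "dz": 0, "yaw": 0, "fingers": 0},
  {"dx": -0.001, "dy": 0.032, "dz": 0, "yaw": 0, "fingers": 0},
  {"dx": -0.001, "dy": 0.032, "dz": 0, "yaw": 0, "fingers": 0},
  {"dx": -0.001, "dy": 0.032, "dz": 0, "yaw": 0, "fingers": 0},
  {"dx": 0, "dy": 0.032, "dz": 0, "yaw": 0, "fingers": 0},
  {"dx": 0, "dy": 0.02, "dz": 0, "yaw": 0, "fingers": 0},
])

```text
time_s: 24.67
tool_pos: [0.4864, 0.3171, 0.2299]
eef_rot: [[-0.991, -0.133, -0.003], [-0.133, 0.991, -0.001], [0.003, -0.0, -1.0]]
ft_force: [0.8, -0.1, -3.9]
gripper_width: 0.0206
```

Emit:
carry_out([
  {"dx": 0, "dy": 0, "dz": 0.02, "yaw": 0, "fingers": 0},
  {"dx": 0, "dy": 0, "dz": 0.02, "yaw": 0, "fingers": 0},
  {"dx": 0, "dy": 0, "dz": 0, "yaw": 0, "fingers": 0},
  {"dx": 0, "dy": 0, "dz": 0, "yaw": 0, "fingers": 0},
  {"dx": 0, "dy": 0, "dz": 0, "yaw": 0, "fingers": 0},
  {"dx": 0, "dy": 0, "dz": 0, "yaw": 0, "fingers": 0},
])

```text
time_s: 25.17
tool_pos: [0.4881, 0.3146, 0.1928]
eef_rot: [[-0.991, -0.131, 0.001], [-0.131, 0.991, 0.0], [-0.001, 0.0, -1.0]]
ft_force: [0.3, 0.2, -4.5]
gripper_width: 0.0201
```

```bash
cat > m3.py <<'E'
from h import *
import sys
plan(.4879,.3146,.148,97.5)
c=snap('wrist',sys.argv[1]); snap('side',sys.argv[1]+'s')
E
python3 m3.py w16
```

```text
t 25.17 pos [0.4881 0.3146 0.1928] R [[-0.991, -0.131, 0.001], [-0.131, 0.991, 0.0], [-0.001, 0.0, -1.0]] F [ 0.3  0.2 -4.5] w 0.0201
yaw 0.0  dx 0.2 dy 0.0 dz 44.8 mm  (or 180 off: j6=0.30)
```

View pics/w16.png

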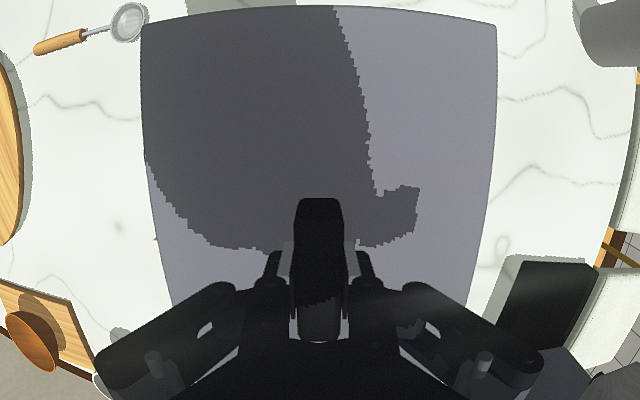

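View pics/w16s.png

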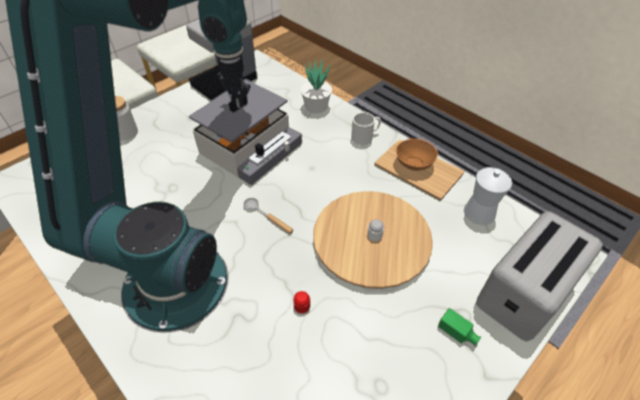

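The tool is back at the pose where it first held the seated lid. Lowering.

Emit:
carry_out([
  {"dx": 0, "dy": 0, "dz": 0.01, "yaw": 0, "fingers": 0},
  {"dx": 0, "dy": 0, "dz": 0.01, "yaw": 0, "fingers": 0},
  {"dx": 0, "dy": 0, "dz": 0.01, "yaw": 0, "fingers": 0},
  {"dx": 0, "dy": 0, "dz": 0.007, "yaw": 0, "fingers": 0},
  {"dx": 0, "dy": 0, "dz": 0.003, "yaw": 0, "fingers": 0},
  {"dx": 0, "dy": 0, "dz": 0, "yaw": 0, "fingers": 0},
  {"dx": 0, "dy": 0, "dz": 0, "yaw": 0, "fingers": 0},
])

```text
time_s: 25.85
tool_pos: [0.4878, 0.3148, 0.152]
eef_rot: [[-0.991, -0.131, -0.0], [-0.131, 0.991, -0.0], [0.0, -0.0, -1.0]]
ft_force: [0.3, 0.4, -3.8]
gripper_width: 0.0207
```

Emit:
carry_out([
  {"dx": 0, "dy": 0, "dz": 0.004, "yaw": 0, "fingers": 0},
  {"dx": 0, "dy": 0, "dz": 0.002, "yaw": 0, "fingers": 0},
  {"dx": 0, "dy": 0, "dz": 0, "yaw": 0, "fingers": 0},
  {"dx": 0, "dy": 0, "dz": 0, "yaw": 0, "fingers": 0},
])

```text
time_s: 26.18
tool_pos: [0.4877, 0.3147, 0.146]
eef_rot: [[-0.991, -0.131, 0.0], [-0.131, 0.991, -0.0], [-0.0, -0.0, -1.0]]
ft_force: [0.7, -0.5, -3.9]
gripper_width: 0.0206
```

Emit:
carry_out([
  {"dx": 0, "dy": 0, "dz": 0.002, "yaw": 0, "fingers": 0},
  {"dx": 0, "dy": 0, "dz": 0.002, "yaw": 0, "fingers": 0},
  {"dx": 0, "dy": 0, "dz": 0, "yaw": 0, "fingers": 0},
  {"dx": 0, "dy": 0, "dz": 0, "yaw": 0, "fingers": 0},
])

```text
time_s: 26.52
tool_pos: [0.4878, 0.3148, 0.1419]
eef_rot: [[-0.991, -0.131, 0.0], [-0.131, 0.991, 0.0], [-0.0, 0.0, -1.0]]
ft_force: [-0.4, -1.1, -0.2]
gripper_width: 0.0204
```

Emit:
carry_out([
  {"dx": 0, "dy": 0, "dz": 0.002, "yaw": 0, "fingers": 0},
  {"dx": 0, "dy": 0, "dz": 0.002, "yaw": 0, "fingers": 0},
  {"dx": 0, "dy": 0, "dz": 0, "yaw": 0, "fingers": 0},
])

```text
time_s: 26.77
tool_pos: [0.4878, 0.3148, 0.1396]
eef_rot: [[-0.991, -0.131, 0.002], [-0.131, 0.991, 0.001], [-0.002, 0.0, -1.0]]
ft_force: [-9.7, -4.5, 26.8]
gripper_width: 0.0206
```

```bash
cat > m4.py <<'E'
from h import *
import sys
st()
for cam in ('top','side'):
    c=snap(cam,sys.argv[1]+cam); W=cloud(c); 
    for n,(a,b) in {'++':(.12,.085),'+-':(.12,-.085),'-+':(-.12,.085),'--':(-.12,-.085),'0-':(0,-.085),'0+':(0,.085),'-0':(-.12,0),'+0':(.12,0)}.items():
        p=np.array([.4915,.313])+a*SX+b*SY
        m=(np.hypot(W[...,0]-p[0],W[...,1]-p[1])<.01)&(W[...,2]>.06)&(W[...,2]<.15)
        if m.sum()>3: print(cam,n,m.sum(),np.nanmedian(W[...,2][m]).round(4),np.nanstd(W[...,2][m]).round(4))
E
python3 m4.py a17
```

```text
t 26.77 pos [0.4878 0.3148 0.1396] R [[-0.991, -0.131, 0.002], [-0.131, 0.991, 0.001], [-0.002, 0.0, -1.0]] F [-9.7 -4.5 26.8] w 0.0206
top +- 38 0.1169 0.0025
top -- 42 0.117 0.0019
top 0- 41 0.1164 0.0023
top -0 44 0.1162 0.0023
top +0 38 0.1158 0.0016
side ++ 11 0.1165 0.0029
side +- 30 0.1027 0.0178
side -+ 17 0.1149 0.0071
side -- 52 0.0994 0.0192
side 0- 38 0.1094 0.0185
side 0+ 14 0.1158 0.0024
side -0 26 0.1154 0.0102
side +0 13 0.1151 0.0018
```

```bash
python3 - <<'E'
import cv2
i=cv2.imread('pics/a17side.png')[70:200,170:330]; cv2.imwrite('pics/a17c.png',cv2.resize(i,None,fx=4.5,fy=4.5,interpolation=cv2.INTER_CUBIC))
E
```

```text
(no output)
```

View pics/a17c.png

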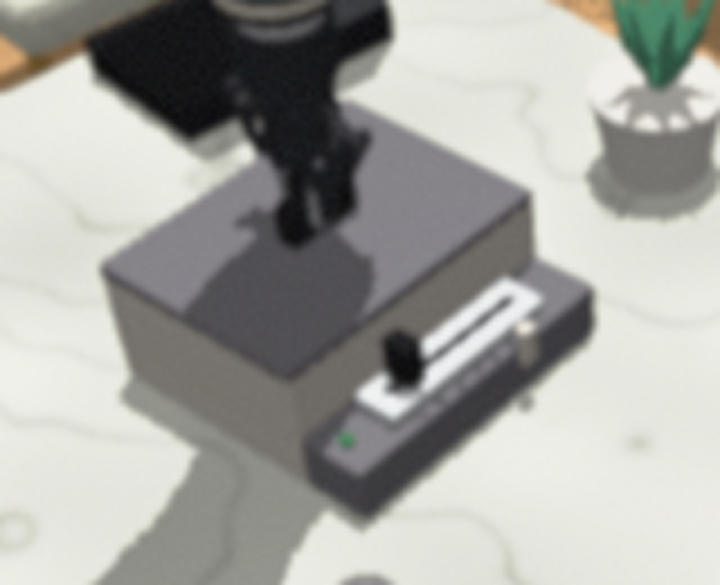

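The lid's top reads 0.116 m at the corners (0.104 + 0.012), so it is level and fully home at about 27 N. I'll hold a moment, release and rise.

Emit:
carry_out([
  {"dx": 0, "dy": 0, "dz": 0.0005, "yaw": 0, "fingers": 0},
  {"dx": 0, "dy": 0, "dz": 0, "yaw": 0, "fingers": 0},
  {"dx": 0, "dy": 0, "dz": 0, "yaw": 0, "fingers": 0},
])

```text
time_s: 27.12
tool_pos: [0.4878, 0.3148, 0.1396]
eef_rot: [[-0.991, -0.131, 0.002], [-0.131, 0.991, 0.001], [-0.002, 0.001, -1.0]]
ft_force: [-11.3, -6.0, 32.1]
gripper_width: 0.0209
```

Emit:
carry_out([
  {"dx": 0, "dy": 0, "dz": -0.001, "yaw": 0, "fingers": 0},
  {"dx": 0, "dy": 0, "dz": 0, "yaw": 0, "fingers": 100},
  {"dx": 0, "dy": 0, "dz": 0, "yaw": 0, "fingers": 100},
  {"dx": 0, "dy": 0, "dz": 0, "yaw": 0, "fingers": 100},
  {"dx": 0, "dy": 0, "dz": 0, "yaw": 0, "fingers": 100},
  {"dx": 0, "dy": 0, "dz": 0, "yaw": 0, "fingers": 100},
  {"dx": 0, "dy": 0, "dz": -0.01, "yaw": 0, "fingers": 100},
  {"dx": 0, "dy": 0, "dz": -0.02, "yaw": 0, "fingers": 100},
  {"dx": 0, "dy": 0, "dz": -0.03, "yaw": 0, "fingers": 100},
  {"dx": 0, "dy": 0, "dz": -0.02, "yaw": 0, "fingers": 100},
])

```text
time_s: 27.95
tool_pos: [0.4878, 0.3148, 0.2212]
eef_rot: [[-0.991, -0.131, 0.001], [-0.131, 0.991, 0.001], [-0.001, 0.0, -1.0]]
ft_force: [0.9, -0.3, 0.2]
gripper_width: 0.0853
```

```bash
python3 m4.py a18; python3 - <<'E'
from h import *
s=dict(np.load('pics/a18side.npz')); t=dict(np.load('pics/a18top.npz'))
i=s['color'][120:190,225:310]; cv2.imwrite('pics/tmS.png',cv2.resize(i,None,fx=8,fy=8,interpolation=cv2.INTER_CUBIC)[:,:,::-1])
i=t['color'][130:240,170:225]; cv2.imwrite('pics/tmT.png',cv2.resize(i,None,fx=5,fy=5,interpolation=cv2.INTER_CUBIC)[:,:,::-1])
E
```

```text
t 27.95 pos [0.4878 0.3148 0.2212] R [[-0.991, -0.131, 0.001], [-0.131, 0.991, 0.001], [-0.001, 0.0, -1.0]] F [ 0.9 -0.3  0.2] w 0.0853
top +- 39 0.1163 0.0016
top -- 43 0.1166 0.0017
top 0- 42 0.1167 0.0025
top 0+ 41 0.1167 0.0018
top -0 45 0.1166 0.0023
top +0 40 0.1166 0.0025
side ++ 6 0.1164 0.0016
side +- 30 0.0935 0.0198
side -+ 20 0.1159 0.002
side -- 44 0.1078 0.0178
side 0- 46 0.0999 0.0195
side 0+ 16 0.1173 0.0023
side -0 18 0.1148 0.0061
side +0 18 0.1151 0.0023
```

View pics/tmS.png

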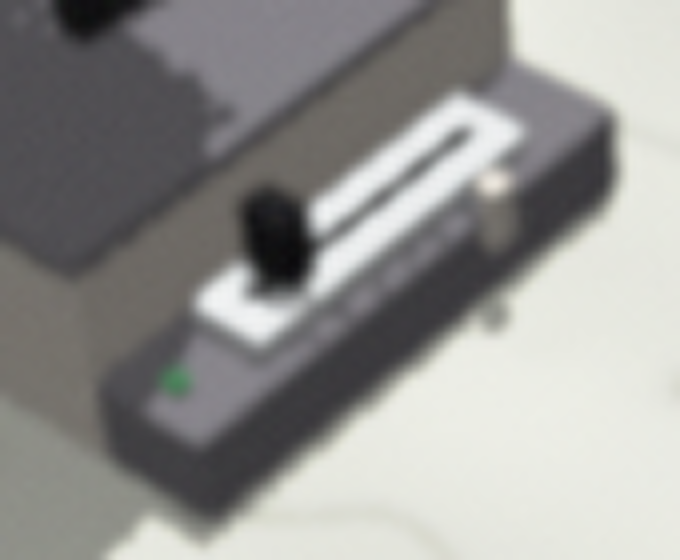

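View pics/tmT.png

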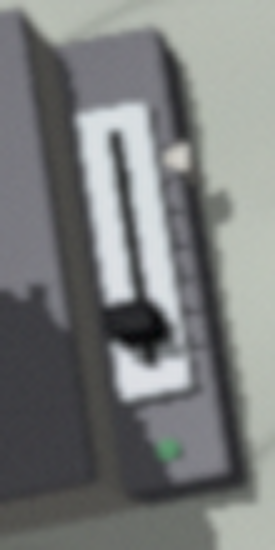

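```bash
cat > m5.py <<'E'
from h import *
import sys
C0=np.array([.4915,.313])
def sc(p): return np.round([(p[:2]-C0)@SX*1000,(p[:2]-C0)@SY*1000,p[2]*1000],1)
def tri(cs,pxs):
    A=[];b=[]
    for c,(u,v) in zip(cs,pxs):
        E=c['extrinsics'];K=np.array([[c['fx'],0,c['cx']],[0,c['fy'],c['cy']],[0,0,1]]);P=K@E[:3]
        A+= [u*P[2]-P[0],v*P[2]-P[1]]
    A=np.array(A); return np.linalg.lstsq(A[:,:3],-A[:,3],rcond=None)[0]
if __name__=='__main__':
    t=dict(np.load('pics/a18top.npz'));s=dict(np.load('pics/a18side.npz'))
    for c in(t,s):print('cam',(-c['extrinsics'][:3,:3].T@c['extrinsics'][:3,3]).round(3))
    def show(n,a,b):
        p=tri((t,s),(a,b));print(n,'tri',p.round(4),sc(p))
    show('pointer',(205.6,160.8),(286.7,145.5))
    for z in(.06,.069):print('ptr top-only',z,sc(world(t,205.6,160.8,z=z)),'side',sc(world(s,286.7,142.7,z=z)))
    show('timer',(196.6,195),(258.7,145.6))
    print('timer planes',sc(world(t,196.6,195,z=.1045)),sc(world(s,258.7,145.8,z=.1045)))
    for n,c,(u0,u1,v0,v1) in(('top',t,(200,212,152,170)),('side',s,(280,296,135,155))):
        W=cloud(c)[v0:v1,u0:u1]; m=(W[...,2]>.060)&(W[...,2]<.08); col=c['color'][v0:v1,u0:u1].min(2)
        m2=m&(col>125); q=W[m2]; print(n,m2.sum(),[sc(q.mean(0)), ((q[:,:2]-C0)@SX).min().round(4),((q[:,:2]-C0)@SX).max().round(4)])
        v,u=np.nonzero((col>125)&m); print('px centroid',u.mean()+u0,v.mean()+v0)
        W=cloud(c); m=(W[...,2]>.098)&(W[...,2]<.112)&(abs(W[...,1]-.178)<.02)&(abs(W[...,0]-.457)<.03); m&=c['color'].max(2)<70
        q=W[m];print(' timer',m.sum(),sc(q.mean(0)) if len(q) else 0)
E
python3 m5.py
```

```text
cam [ 0.164 -0.126  1.289]
cam [-0.169 -0.722  1.066]
pointer tri [0.5659 0.1648 0.0505] [  54.4 -156.6   50.5]
ptr top-only 0.06 [  52.8 -159.7   60. ] side [  55.6 -153.5   60. ]
ptr top-only 0.069 [  49.6 -161.4   69. ] side [  48.  -160.6   69. ]
timer tri [0.4547 0.1761 0.111 ] [ -54.3 -130.9  111. ]
timer planes [ -52.8 -129.4  104.5] [ -49.8 -126.3  104.5]
top 40 [array([  47.3, -152.8,   66.5]), np.float64(0.0289), np.float64(0.0697)]
px centroid 202.95 162.45
 timer 67 [ -48.9 -128.1  103.8]
side 75 [array([  60.8, -137.9,   64.7]), np.float64(0.0321), np.float64(0.0892)]
px centroid 284.17333333333335 139.04
 timer 35 [ -50.  -126.3  103.2]
```

```bash
python3 - <<'E'
from h import *
plan(.4586,.1796,.16,7.5)
E
```

```text
t 28.05 pos [0.4889 0.3153 0.2223] R [[-0.991, -0.131, 0.005], [-0.131, 0.991, 0.002], [-0.005, 0.002, -1.0]] F [ 0.1 -0.1 -0.5] w 0.0857
yaw -90.0  dx 130.6 dy 47.8 dz 62.3 mm  (or 180 off: j6=0.30)
```

Emit:
carry_out([
  {"dx": 0, "dy": 0, "dz": 0, "yaw": -7, "fingers": 60},
  {"dx": 0, "dy": 0, "dz": 0, "yaw": -7, "fingers": 60},
  {"dx": 0, "dy": 0, "dz": 0, "yaw": -7, "fingers": 60},
  {"dx": 0, "dy": 0, "dz": 0, "yaw": -7, "fingers": 60},
  {"dx": 0, "dy": 0, "dz": 0, "yaw": -7, "fingers": 60},
  {"dx": 0, "dy": 0, "dz": 0, "yaw": -7, "fingers": 60},
  {"dx": 0, "dy": 0, "dz": 0, "yaw": -7, "fingers": 60},
  {"dx": 0, "dy": 0, "dz": 0, "yaw": -7, "fingers": 60},
  {"dx": 0, "dy": 0, "dz": 0, "yaw": -7, "fingers": 60},
  {"dx": 0, "dy": 0, "dz": 0, "yaw": -7, "fingers": 60},
])

```text
time_s: 28.88
tool_pos: [0.4876, 0.3147, 0.2183]
eef_rot: [[-0.21, -0.978, -0.0], [-0.978, 0.21, -0.0], [0.0, 0.0, -1.0]]
ft_force: [0.2, 0.6, 0.8]
gripper_width: 0.0512
```

Emit:
carry_out([
  {"dx": 0, "dy": 0, "dz": 0, "yaw": -7, "fingers": 60},
  {"dx": 0, "dy": 0, "dz": 0, "yaw": -7, "fingers": 60},
  {"dx": 0, "dy": 0, "dz": 0, "yaw": -6, "fingers": 60},
  {"dx": 0.025, "dy": 0.01, "dz": 0, "yaw": 0, "fingers": 60},
  {"dx": 0.03, "dy": 0.01, "dz": 0, "yaw": 0, "fingers": 60},
  {"dx": 0.03, "dy": 0.01, "dz": 0.01, "yaw": 0, "fingers": 60},
  {"dx": 0.03, "dy": 0.01, "dz": 0.02, "yaw": 0, "fingers": 60},
  {"dx": 0.015, "dy": 0.008, "dz": 0.02, "yaw": 0, "fingers": 60},
  {"dx": 0, "dy": 0, "dz": 0, "yaw": 0, "fingers": 60},
  {"dx": 0, "dy": 0, "dz": 0, "yaw": 0, "fingers": 60},
])

```text
time_s: 29.72
tool_pos: [0.4566, 0.1789, 0.1682]
eef_rot: [[0.13, -0.992, -0.001], [-0.992, -0.13, -0.0], [-0.0, 0.001, -1.0]]
ft_force: [0.6, 0.8, 0.4]
gripper_width: 0.0514
```

```bash
python3 - <<'E'
from h import *
plan(.4586,.1796,.086,7.5)
snap('wrist','w19')
E
```

```text
t 29.72 pos [0.4566 0.1789 0.1682] R [[0.13, -0.992, -0.001], [-0.992, -0.13, -0.0], [-0.0, 0.001, -1.0]] F [0.6 0.8 0.4] w 0.0514
yaw -0.0  dx -0.4 dy -2.1 dz 82.2 mm  (or 180 off: j6=-1.49)
```

View pics/w19.png

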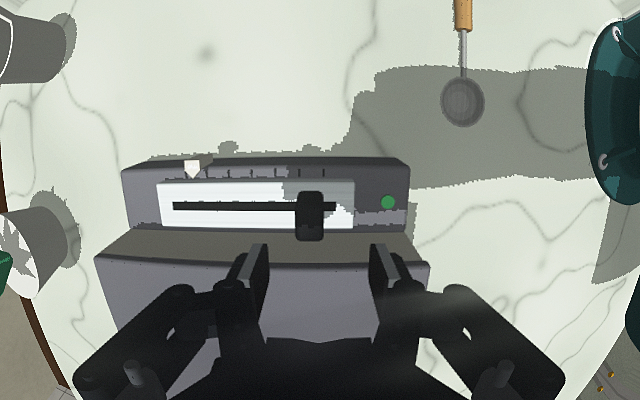

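The wrist view shows the timer grip at (310,210) between the jaws and the white wedge pointer at (192,168). Measuring both through the fisheye.

```bash
cat > m6.py <<'E'
from h import *
import sys
from m5 import sc
def fish(c,u,v,z):
    f=c['fx'];a=np.array([u-c['cx'],v-c['cy']]);r=np.hypot(*a);th=r/f
    ray=np.array([np.sin(th)*a[0]/r,np.sin(th)*a[1]/r,np.cos(th)]) if r>0 else np.array([0,0,1.])
    R=c['extrinsics'][:3,:3];o=-R.T@c['extrinsics'][:3,3];w=R.T@ray
    return o+w*(z-o[2])/w[2]
if __name__=='__main__':
    c=dict(np.load('pics/%s.npz'%sys.argv[1]))
    print(c['fx'],c['fy'],c['cx'],c['cy'])
    for a in sys.argv[2:]:
        u,v,z=map(float,a.split(','));print(a,sc(fish(c,u,v,z)))
    i=c['color'][140:250,150:360]; cv2.imwrite('pics/%s_c.png'%sys.argv[1],cv2.resize(i,None,fx=3.8,fy=3.8,interpolation=cv2.INTER_CUBIC)[:,:,::-1])
E
python3 m6.py w19 192.5,160,.069 192.5,165,.069 192,179,.05 310,193,.1045 310,215,.1045 388,202,.05 173,206,.05
```

```text
309.70691628693146 309.70691628693146 318.413732631067 199.8465151852558
192.5,160,.069 [  48.9 -165.1   69. ]
192.5,165,.069 [  49.3 -161.1   69. ]
192,179,.05 [  59.3 -145.2   50. ]
310,193,.1045 [ -46.  -147.3  104.5]
310,215,.1045 [ -45.8 -132.   104.5]
388,202,.05 [-111.5 -124.1   50. ]
173,206,.05 [  82.  -120.2   50. ]
```

View pics/w19_c.png

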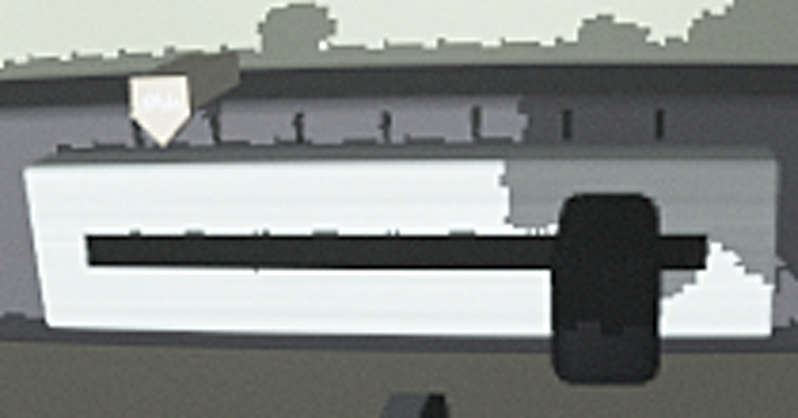

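Emit:
carry_out([
  {"dx": 0, "dy": -0.002, "dz": 0.03, "yaw": 0, "fingers": 60},
  {"dx": 0, "dy": 0, "dz": 0.03, "yaw": 0, "fingers": 60},
  {"dx": 0, "dy": 0, "dz": 0.02, "yaw": 0, "fingers": 60},
  {"dx": 0, "dy": 0, "dz": 0, "yaw": 0, "fingers": 60},
  {"dx": 0, "dy": 0, "dz": 0, "yaw": 0, "fingers": 60},
])

```text
time_s: 30.18
tool_pos: [0.4595, 0.1806, 0.0889]
eef_rot: [[0.132, -0.991, -0.0], [-0.991, -0.132, -0.0], [-0.0, 0.0, -1.0]]
ft_force: [0.9, 0.2, 1.2]
gripper_width: 0.0513
```

```bash
python3 - <<'E'
from h import *
plan(.4586,.1796,.086,7.5)
s=snap('side','s20')
i=s['color'][90:190,200:320]; cv2.imwrite('pics/s20c.png',cv2.resize(i,None,fx=6,fy=6,interpolation=cv2.INTER_CUBIC)[:,:,::-1])
E
```

```text
t 30.18 pos [0.4595 0.1806 0.0889] R [[0.132, -0.991, -0.0], [-0.991, -0.132, -0.0], [-0.0, 0.0, -1.0]] F [0.9 0.2 1.2] w 0.0513
yaw 0.1  dx 0.9 dy 1.0 dz 2.9 mm  (or 180 off: j6=-1.49)
```

View pics/s20c.png

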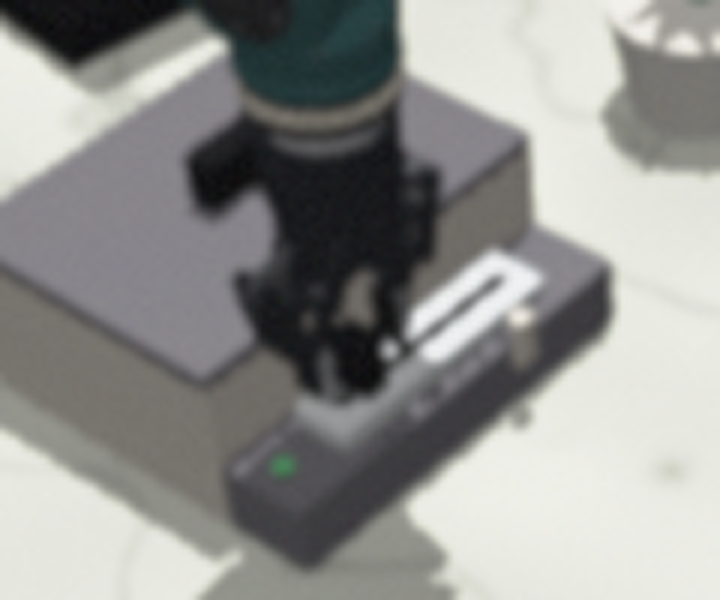

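The jaws straddle the timer grip with no contact forces. Pinching gently.

Emit:
carry_out([
  {"dx": 0, "dy": 0, "dz": 0, "yaw": 0, "fingers": 30},
  {"dx": 0, "dy": 0, "dz": 0, "yaw": 0, "fingers": 15},
  {"dx": 0, "dy": 0, "dz": 0, "yaw": 0, "fingers": 15},
  {"dx": 0, "dy": 0, "dz": 0, "yaw": 0, "fingers": 15},
  {"dx": 0, "dy": 0, "dz": 0, "yaw": 0, "fingers": 15},
  {"dx": 0, "dy": 0, "dz": 0, "yaw": 0, "fingers": 15},
  {"dx": 0, "dy": 0, "dz": 0, "yaw": 0, "fingers": 15},
], newtons=25)

```text
time_s: 30.82
tool_pos: [0.4601, 0.1802, 0.0898]
eef_rot: [[0.131, -0.991, 0.003], [-0.991, -0.131, 0.001], [-0.001, -0.003, -1.0]]
ft_force: [-0.5, 2.1, 7.7]
gripper_width: 0.0196
```

```bash
python3 - <<'E'
from h import *
from m5 import sc
o=st(); print(sc(o['tool_pos']))
E
```

```text
t 30.82 pos [0.4601 0.1802 0.0898] R [[0.131, -0.991, 0.003], [-0.991, -0.131, 0.001], [-0.001, -0.003, -1.0]] F [-0.5  2.1  7.7] w 0.0196
[ -48.4 -127.6   89.8]
```

Gripped, width 19.6 mm, timer at s_x = −48 mm. The pointer is at about +49, so I'll slide about 97 mm along +x, which is tool −y.

Emit:
carry_out([
  {"dx": 0, "dy": -0.007, "dz": 0, "yaw": 0, "fingers": 15},
  {"dx": 0, "dy": -0.012, "dz": 0, "yaw": 0, "fingers": 15},
  {"dx": 0, "dy": -0.012, "dz": 0, "yaw": 0, "fingers": 15},
  {"dx": 0, "dy": -0.012, "dz": 0, "yaw": 0, "fingers": 15},
  {"dx": 0, "dy": -0.012, "dz": 0, "yaw": 0, "fingers": 15},
  {"dx": 0, "dy": -0.012, "dz": 0, "yaw": 0, "fingers": 15},
  {"dx": 0, "dy": -0.012, "dz": 0, "yaw": 0, "fingers": 15},
  {"dx": 0, "dy": -0.011, "dz": 0, "yaw": 0, "fingers": 15},
  {"dx": 0, "dy": -0.006, "dz": 0, "yaw": 0, "fingers": 15},
  {"dx": 0, "dy": 0, "dz": 0, "yaw": 0, "fingers": 15},
])

```text
time_s: 31.65
tool_pos: [0.5565, 0.1928, 0.0898]
eef_rot: [[0.131, -0.991, 0.003], [-0.991, -0.131, 0.001], [-0.0, -0.003, -1.0]]
ft_force: [0.7, -0.1, 8.3]
gripper_width: 0.0198
```

Emit:
carry_out([
  {"dx": 0, "dy": 0, "dz": 0, "yaw": 0, "fingers": 15},
  {"dx": 0, "dy": 0, "dz": 0, "yaw": 0, "fingers": 15},
])

```text
time_s: 31.82
tool_pos: [0.5556, 0.1926, 0.0898]
eef_rot: [[0.131, -0.991, 0.003], [-0.991, -0.131, 0.001], [-0.0, -0.003, -1.0]]
ft_force: [2.1, 0.7, 4.4]
gripper_width: 0.0194
```

```bash
python3 - <<'E'
from h import *
from m5 import sc
o=st(); print(sc(o['tool_pos']))
E
```

```text
t 31.82 pos [0.5556 0.1926 0.0898] R [[0.131, -0.991, 0.003], [-0.991, -0.131, 0.001], [-0.0, -0.003, -1.0]] F [2.1 0.7 4.4] w 0.0194
[  47.8 -127.7   89.8]
```

Slid to s_x = 47.8. I'll open partly, rise straight up and check from all three cameras.

Emit:
carry_out([
  {"dx": 0, "dy": 0, "dz": 0, "yaw": 0, "fingers": 60},
  {"dx": 0, "dy": 0, "dz": 0, "yaw": 0, "fingers": 60},
  {"dx": 0, "dy": 0, "dz": 0, "yaw": 0, "fingers": 60},
  {"dx": 0, "dy": 0, "dz": 0, "yaw": 0, "fingers": 60},
  {"dx": 0, "dy": 0, "dz": -0.02, "yaw": 0, "fingers": 60},
  {"dx": 0, "dy": 0, "dz": -0.03, "yaw": 0, "fingers": 60},
  {"dx": 0, "dy": 0, "dz": -0.03, "yaw": 0, "fingers": 60},
  {"dx": 0, "dy": 0, "dz": 0, "yaw": 0, "fingers": 60},
  {"dx": 0, "dy": 0, "dz": 0, "yaw": 0, "fingers": 60},
  {"dx": 0, "dy": 0, "dz": 0, "yaw": 0, "fingers": 60},
])

```text
time_s: 32.65
tool_pos: [0.5541, 0.1924, 0.168]
eef_rot: [[0.131, -0.991, -0.001], [-0.991, -0.131, -0.0], [0.0, 0.001, -1.0]]
ft_force: [0.7, -0.2, -0.6]
gripper_width: 0.0514
```

```bash
python3 - <<'E'
from h import *
st()
w=snap('wrist','w21');s=snap('side','s21');t=snap('top','t21')
a=w['color'][120:260,200:420]; b=s['color'][100:180,225:320]; 
a=cv2.resize(a,None,fx=3.5,fy=3.5,interpolation=cv2.INTER_CUBIC); cv2.imwrite('pics/w21c.png',a[:,:,::-1])
b=cv2.resize(b,None,fx=7,fy=7,interpolation=cv2.INTER_CUBIC); cv2.imwrite('pics/s21c.png',b[:,:,::-1])
E
```

```text
t 32.65 pos [0.5541 0.1924 0.168 ] R [[0.131, -0.991, -0.001], [-0.991, -0.131, -0.0], [0.0, 0.001, -1.0]] F [ 0.7 -0.2 -0.6] w 0.0514
```

View pics/w21c.png

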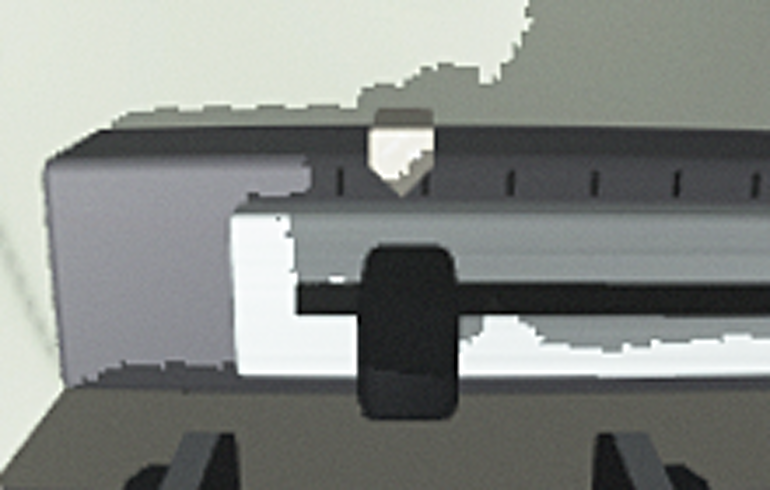

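View pics/s21c.png

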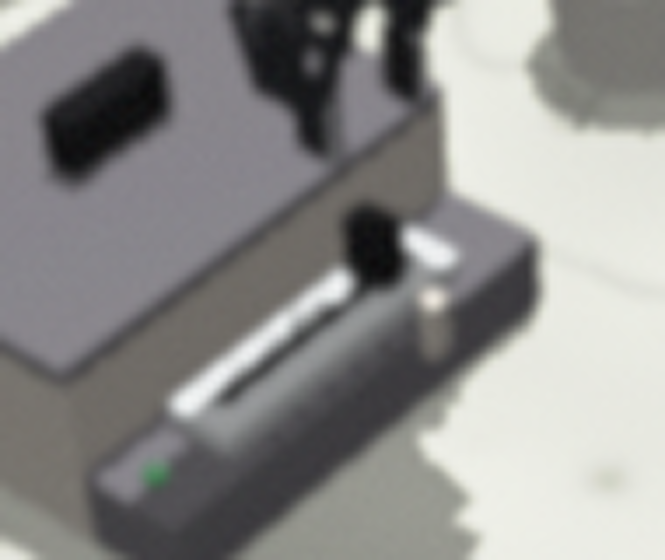

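```bash
python3 m6.py w21 314.6,160,.069 314.6,168,.069 316.9,190,.1045 316.9,215,.1045; python3 - <<'E'
from h import *
from m5 import sc,tri
s=dict(np.load('pics/s21.npz'));t=dict(np.load('pics/t21.npz'))
print('side timer',sc(world(s,225+371/7,100+222/7,z=.1045)),'pointer',sc(world(s,225+433/7,100+296/7,z=.069)))
for n,c in(('top',t),('side',s)):
    W=cloud(c); m=(W[...,2]>.098)&(W[...,2]<.112)&(abs(W[...,1]-.192)<.02)&(abs(W[...,0]-.556)<.03)&(c['color'].max(2)<70)
    q=W[m];print(n,'timer',m.sum(),sc(q.mean(0)) if len(q) else 0)
i=t['color'][130:240,95:235]; cv2.imwrite('pics/t21c.png',cv2.resize(i,None,fx=5,fy=5,interpolation=cv2.INTER_CUBIC)[:,:,::-1])
E
```

```text
309.70691628693146 309.70691628693146 318.413732631067 199.8465151852558
314.6,160,.069 [  50.  -162.7   69. ]
314.6,168,.069 [  50.  -156.5   69. ]
316.9,190,.1045 [  48.1 -148.8  104.5]
316.9,215,.1045 [  48.1 -131.4  104.5]
side timer [  42.5 -128.9  104.5] pointer [  49.9 -159.6   69. ]
top timer 48 [  44.6 -133.3  103.8]
side timer 34 [  43.9 -126.5  103.3]
```

View pics/t21c.png

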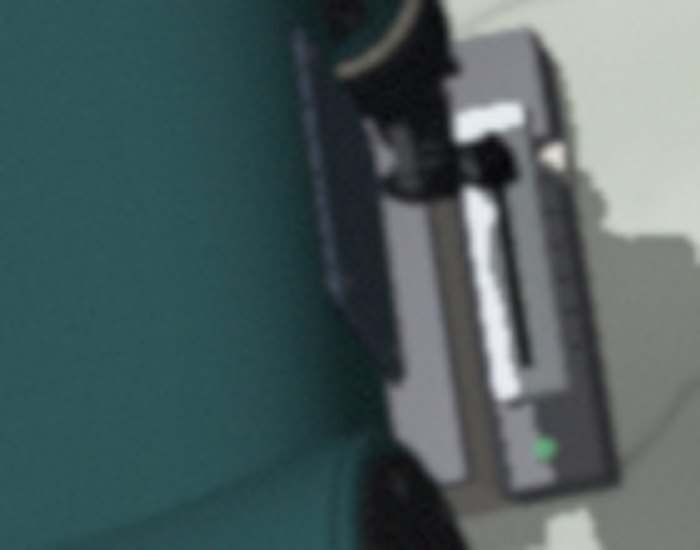

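Estimates of the gap between grip and pointer: 1.9 mm short from the wrist view, 5–7 mm short from the outer cameras. I'll re-pinch and nudge about 3 mm further to be central within tolerance.

Emit:
carry_out([
  {"dx": 0, "dy": 0, "dz": 0.03, "yaw": 0, "fingers": 60},
  {"dx": 0, "dy": 0, "dz": 0.03, "yaw": 0, "fingers": 60},
  {"dx": 0, "dy": 0, "dz": 0.02, "yaw": 0, "fingers": 60},
  {"dx": 0, "dy": 0, "dz": 0, "yaw": 0, "fingers": 60},
  {"dx": 0, "dy": 0, "dz": 0, "yaw": 0, "fingers": 15},
  {"dx": 0, "dy": 0, "dz": 0, "yaw": 0, "fingers": 15},
  {"dx": 0, "dy": 0, "dz": 0, "yaw": 0, "fingers": 15},
  {"dx": 0, "dy": 0, "dz": 0, "yaw": 0, "fingers": 15},
  {"dx": 0, "dy": 0, "dz": 0, "yaw": 0, "fingers": 15},
  {"dx": 0, "dy": 0, "dz": 0, "yaw": 0, "fingers": 15},
])

```text
time_s: 33.63
tool_pos: [0.5551, 0.1926, 0.0899]
eef_rot: [[0.131, -0.991, 0.002], [-0.991, -0.131, 0.0], [-0.0, -0.002, -1.0]]
ft_force: [-1.0, -0.4, 7.5]
gripper_width: 0.0193
```

```bash
python3 - <<'E'
from h import *
from m5 import sc
o=st(); print(sc(o['tool_pos']))
E
```

```text
t 33.63 pos [0.5551 0.1926 0.0899] R [[0.131, -0.991, 0.002], [-0.991, -0.131, 0.0], [-0.0, -0.002, -1.0]] F [-1.  -0.4  7.5] w 0.0193
[  47.4 -127.7   89.9]
```

Emit:
carry_out([
  {"dx": 0, "dy": -0.0015, "dz": 0, "yaw": 0, "fingers": 15},
  {"dx": 0, "dy": -0.0015, "dz": 0, "yaw": 0, "fingers": 15},
  {"dx": 0, "dy": 0, "dz": 0, "yaw": 0, "fingers": 15},
  {"dx": 0, "dy": 0, "dz": 0, "yaw": 0, "fingers": 15},
  {"dx": 0, "dy": 0, "dz": 0, "yaw": 0, "fingers": 15},
  {"dx": 0, "dy": 0, "dz": 0, "yaw": 0, "fingers": 60},
  {"dx": 0, "dy": 0, "dz": 0, "yaw": 0, "fingers": 60},
  {"dx": 0, "dy": 0, "dz": 0, "yaw": 0, "fingers": 60},
  {"dx": 0, "dy": 0, "dz": 0, "yaw": 0, "fingers": 60},
])

```text
time_s: 34.38
tool_pos: [0.5573, 0.1928, 0.0885]
eef_rot: [[0.131, -0.991, 0.0], [-0.991, -0.131, -0.0], [0.0, -0.0, -1.0]]
ft_force: [-0.4, 0.4, -0.1]
gripper_width: 0.0509
```

Emit:
carry_out([
  {"dx": 0, "dy": 0, "dz": -0.02, "yaw": 0, "fingers": 60},
  {"dx": 0, "dy": 0, "dz": -0.03, "yaw": 0, "fingers": 60},
  {"dx": 0, "dy": 0, "dz": -0.03, "yaw": 0, "fingers": 60},
  {"dx": 0, "dy": 0, "dz": 0, "yaw": 0, "fingers": 60},
  {"dx": 0, "dy": 0, "dz": 0, "yaw": 0, "fingers": 60},
  {"dx": 0, "dy": 0, "dz": 0, "yaw": 0, "fingers": 60},
])

```text
time_s: 34.88
tool_pos: [0.5571, 0.1928, 0.168]
eef_rot: [[0.131, -0.991, -0.0], [-0.991, -0.131, -0.0], [0.0, 0.0, -1.0]]
ft_force: [-0.6, 0.3, -0.9]
gripper_width: 0.0515
```

```bash
python3 - <<'E'
from h import *
from m5 import sc
o=st();print(sc(o['tool_pos']))
w=snap('wrist','w22')
a=w['color'][120:260,200:420]
a=cv2.resize(a,None,fx=3.5,fy=3.5,interpolation=cv2.INTER_CUBIC); cv2.imwrite('pics/w22c.png',a[:,:,::-1])
E
```

```text
t 34.88 pos [0.5571 0.1928 0.168 ] R [[0.131, -0.991, -0.0], [-0.991, -0.131, -0.0], [0.0, 0.0, -1.0]] F [-0.6  0.3 -0.9] w 0.0515
[  49.4 -127.7  168. ]
```

View pics/w22c.png

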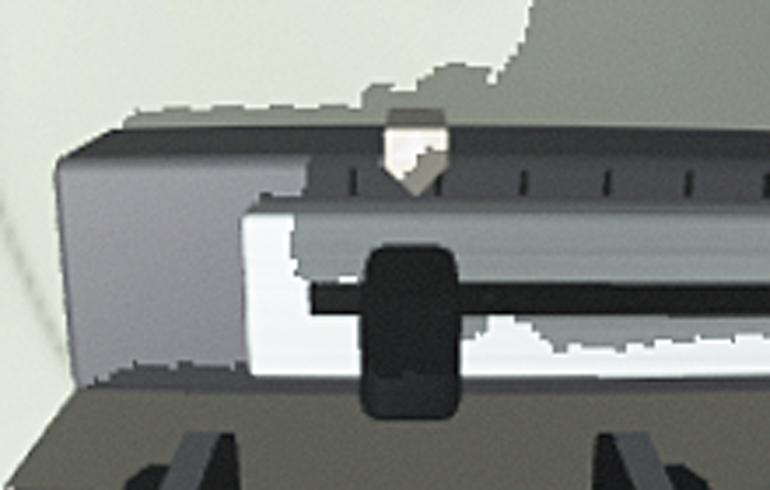

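With both now near the camera axis, the grip centre (411) and pointer (416) agree to about 1.5 mm. Rising clear for a final look.

Emit:
carry_out([
  {"dx": 0, "dy": 0, "dz": -0.03, "yaw": 0, "fingers": 60},
  {"dx": 0, "dy": 0, "dz": -0.03, "yaw": 0, "fingers": 60},
  {"dx": 0.03, "dy": 0, "dz": 0, "yaw": 0, "fingers": 60},
  {"dx": 0.03, "dy": 0.01, "dz": 0, "yaw": 0, "fingers": 60},
  {"dx": 0.03, "dy": 0.02, "dz": 0, "yaw": 0, "fingers": 60},
  {"dx": 0.03, "dy": 0.02, "dz": 0, "yaw": 0, "fingers": 60},
  {"dx": 0.03, "dy": 0.02, "dz": 0, "yaw": 0, "fingers": 60},
  {"dx": 0, "dy": 0, "dz": 0, "yaw": 0, "fingers": 60},
  {"dx": 0, "dy": 0, "dz": 0, "yaw": 0, "fingers": 60},
  {"dx": 0, "dy": 0, "dz": 0, "yaw": 0, "fingers": 60},
])

```text
time_s: 35.77
tool_pos: [0.5076, 0.0351, 0.2279]
eef_rot: [[0.131, -0.991, -0.001], [-0.991, -0.131, 0.0], [-0.0, 0.001, -1.0]]
ft_force: [0.3, 0.4, -0.1]
gripper_width: 0.0515
```

```bash
python3 m4.py f; python3 - <<'E'
from h import *
from m5 import sc
t=dict(np.load('pics/ftop.npz'));s=dict(np.load('pics/fside.npz'))
for n,c in(('top',t),('side',s)):
    W=cloud(c); m=(W[...,2]>.098)&(W[...,2]<.112)&(abs(W[...,1]-.192)<.02)&(abs(W[...,0]-.556)<.03)&(c['color'].max(2)<70)
    q=W[m];print(n,'timer',m.sum(),sc(q.mean(0)) if len(q) else 0)
W=cloud(t); m=(np.hypot(W[...,0]-.494,W[...,1]+.286)<.16)&(W[...,2]>.083); q=W[m]; print('pot',q.mean(0).round(3))
E
```

```text
t 35.77 pos [0.5076 0.0351 0.2279] R [[0.131, -0.991, -0.001], [-0.991, -0.131, 0.0], [-0.0, 0.001, -1.0]] F [ 0.3  0.4 -0.1] w 0.0515
top ++ 40 0.1171 0.0026
top 0+ 42 0.1162 0.0021
top +0 22 0.1174 0.002
side ++ 14 0.1154 0.0013
side +- 4 0.1168 0.0013
side -+ 19 0.1153 0.0093
side -- 45 0.109 0.0186
side 0- 39 0.1006 0.019
side 0+ 16 0.1159 0.0019
side -0 20 0.1159 0.0116
side +0 12 0.1155 0.0024
top timer 0 0
side timer 33 [  46.3 -126.5  103.1]
pot [ 0.496 -0.293  0.088]
```

View pics/ftop.png

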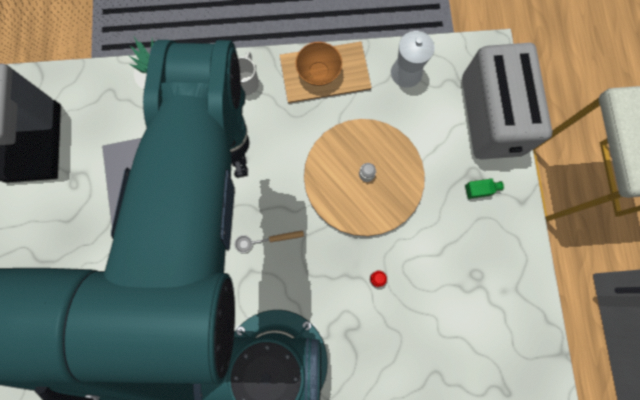

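View pics/fside.png

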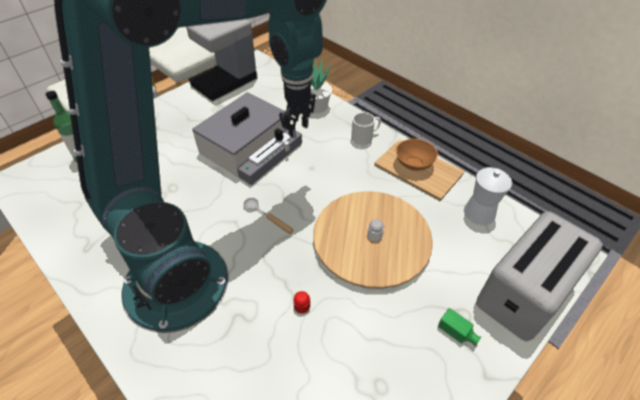

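The pot is upright on the Susan at (375,232) in the side view. The lid is seated flat and the arm is clear of everything. Handing in.

```bash
python3 -c "
from bench import *
print(finish_job())"
```

```text
the job is handed in; nothing more can be done
None
```

I handed the job in at about 36 s of the 210 s allowed, with every step done; `finish_job()` gave no verdict. I took the lid off and laid both brown bottles (only two were there) flat in the chamber. I then put the lid back, pressed it home with about 32 N, and slid the timer grip to the pointer.

What the last checks showed:
- **Lid:** its top read 0.115–0.117 m, against 0.116 m for fully home, and it sat level. Some side-camera readings near the deck-side edge came out low (down to about 0.10 m) and scattered. Those patches took in pixels from the lower deck, so I relied on the top-camera readings there. The seal itself was judged only from the lid's height.
- **Timer:** the wrist view puts the grip about 1.5 mm from the pointer. The side camera puts it about 3.5 mm short, which is still within the 6 mm limit. The cameras disagreed by a few millimetres throughout. In the final top picture the arm hid the timer, so that view gave no reading.
- **Bottles:** last seen lying flat in the chamber just before the lid was lowered. They could not be seen once it was closed.
- **Salt pot:** upright on the lazy Susan near its middle.
- **Arm:** clear of everything, with no contact force.

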